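# Put the rover's two batteries on charge

## Robot

A 7-joint arm with a two-finger parallel gripper is mounted at the origin on the work surface. World frame = base frame: x ahead of the robot, y to its left, z up, the work surface at z = 0. Lengths are in m, angles in rad, forces in N, time in s.
With the tool pointing down it reaches from about 0.4 to 0.875 m from the base axis. Payload 19.3 kg.
Tool frame: the origin (TCP) lies between the finger pads; the fingertips stand 19 mm ahead of it and the grasp point (between the pads) is the TCP; z points along the fingers, y is the direction in which the jaws open and shut (so a half turn about z gives the same grasp; the last joint's range is limited). The gripper opens to 85 mm and grips with 20 to 120 N. Pads are 22 mm wide; open, the fingers measure 114 mm over their backs; the gripper's body (76 mm by 85 mm) begins 54 mm behind the grasp point. The pads swing forward as they close: fully open they stand 13 mm farther back than shut.
Start: joints at [-1.212, 0.521, -0.036, 1.599, 0.021, 1.021, -0.113], TCP at [0.26, 0.568, 0.25] pointing down, gripper open.
Joint ranges: [-2.91, 2.91], [-0.3, 2.13], [-1.5, 1.42], [0.17, 2.43], [-1.26, 4.41], [0.16, 1.93], [-2.52, 2.52]. Speed limits (rad/s): [1.89, 1.89, 2.39, 2.39, 3.01, 3.01, 3.01].

## Interface

Orientations are given as [roll, pitch, yaw] about the fixed x, y, z axes, in that order (R = Rz(yaw) Ry(pitch) Rx(roll)).
In Python, from workcell import status, imaging, bot gives the robot as it stands.
- The arm moves only by the shell command python3 -m handwheel 'ROWS' [FORCE]. ROWS is JSON, a list of rows, each an object with "offset": the shift along the tool's x, y, z in mm, a list of three; "rot": the turn, a rotation vector about the tool's x, y, z in degrees, a list of three; "claw": the opening, from -1 (shut) to 1 (fully open). A call has 1 to 12 rows; each row shifts and turns the commanded pose from where the row before left it, along the tool's axes as they then stand; what a row does not reach is not made up. A row lasts 1/10 s, in which the tool goes at most 50 mm and 8.59 degrees, less where a joint would pass 70% of its speed; a pose out of reach is approached as far as the arm can. A call is refused whole if a number of a shift passes 50 or a number of a turn 8.59, either way. A call with a gripper value outside its range is refused whole. The fingers move at their own pace and stop on an object; FORCE is the grip in N (left out, the last holds). Time passes only in rows, so rows that do not move let the fingers close. It gives the time, the measured TCP pose, the force and the opening at its end, in the units of the state.
- status.observe(): the state, without advancing time (a new reading comes with each control period).
- imaging.grab_frame(name): name is "scene" or "top" or "wrist"; returns a dict with "color" (400x640x3 uint8, red, green, blue), "range_z" (400x640 float32, m along the optical axis (not along the pixel's ray), 0 where there is no reading), "fx", "fy", "cx", "cy" (pixels), "camera_from_world" (4x4, takes a point from world to camera coordinates). Camera axes: x right, y down, z forward; pixel columns grow to the right and rows downward; lengths in m; the calibration is good to about 2 mm. A picture is of the moment at which its call begins.
- bot.job_done(): hands the job in, once; it reports no verdict.
Trained networks look in the newest picture that a camera, given by its name, has taken for a name from the list of things; names that differ only in an ending like _2 or _b are one class to them, and where a whole thing is asked for, a point or a joint stands for the part that bears it (a point fixed in the world has none). Each returns a list of dicts, best first, with "conf" (0 to 1); they miss things now and then, are a little off and sometimes report something else, mostly with a low value. They report only what shows in the picture. A call takes as long as a camera call.
- imaging.regions_of(thing, camera): "region" (400x640 bool, what is visible of it) and "box" ([centre column, centre row, width, height] in pixels, round what is visible of it).
- imaging.mark_of(thing, camera): "uv" ([column, row] in pixels: a listed point, or the origin of a listed thing).
The state is a dict: "clock": time; "qpos": joint angles; "qd": joint speeds; "joint_efforts": joint torques, N m; "position": TCP position; "tool_rot": TCP orientation; "force": force on the tool from outside, world axes, zero at the start; "moment": the same for the moment, N m; "grip_width": finger opening in m.
Only numpy, scipy, OpenCV 4.12 (cv2) and the standard library are available. Lean on these libraries where they do the work, as an engineer would, in place of code of your own. Each camera call takes 0.05 s, during which the arm holds its last target.

## Task

Put the rover's batteries on charge: lift the retaining bar out of its two brackets and lay it lengthwise in the long black tray, then draw both packs out of the rover and slide one into each slot of the charger, contact end first, pushing firmly until its contact block is fully home. Do not ram the packs into the charger, and leave the other things on the bench where they are.

Things in the scene. Friction and masses are not known exactly. Their poses are not given: they have to be found in the camera images.
- rover: Four-wheeled rover standing fixed on the mat, 390 mm long, 300 wide, blue rails. Origin: on the bench under the middle of its battery bay mouth; +x points level into the bays (away from the arm, give or take its yaw), +y left, z up. A blue cross beam (x 0 to 20, y +-108, underside 88, top 108 mm above the bench) lies over both mouths; side rails at y = +-96 to 108 are 54 high.
- bay_l (a point): Middle of the floor at the mouth of the rover's left bay (y = +42), 45 mm above the bench. Bay 44 mm wide, from the beam in to a stop at x = 62. In front a tongue 32 mm wide at floor height carries the pack out to x = -112. The right bay, at y = -42, is the same.
- bracket_l (a point): Middle of the notch floor of the left bracket: upright aluminium plate 6 mm thick at rover x = -93, y = +93, 44 mm wide along x, with an open notch 24 mm wide; notch floor 53 mm, prong tops 78 mm above the bench.
- bracket_r (a point): The same for the right bracket, y = -93.
- deck_edge (a point): Middle of the front edge of the rover's clear upper deck, at its underside: rover x = -52, 172 mm above the bench; the deck is 200 mm wide and runs back from here over the packs, on posts at x = 12, y = +-95. A gripper pointing straight down cannot get at the packs under it: it must lean back towards the arm by 25 to 45 degrees.
- bar_grip (a point): Middle of the grip of the loose retaining bar: an upright black tab, 14 mm thick along the bar (y), 22 mm across it (x), rising 42 mm above the bar's middle. This point is 25 mm above the bar's top face, 37 mm above its underside and 17 mm below the tab's top.
- bar: The retaining bar: aluminium flat 200 mm long (y), 20 wide (x), 12 thick, about 0.2 kg; origin at the middle of its underside. At the start it lies in both bracket notches, across the outer ends of the packs and about 2 mm in front of them, so that they cannot slide out.
- pack_a_mid (a point): Centre of one of two alike battery packs: grey block with black ends, 140 mm long (x), 40 wide, 40 high, about 0.3 kg. Starts flat in the rover's left bay (+y), its +x end with the contacts inwards, about 60 mm of it inside and 80 mm sticking out; it slides freely.
- pack_b_mid (a point): Centre of the other, alike pack, which starts in the rover's right bay (-y).
- pack_a_contacts (a point): Middle of pack_a's contact end face (three small brass contacts), 70 mm along +x from its centre.
- pack_b_contacts (a point): The same on the other pack.
- charger: Two-bay bench charger, fixed, grey, 210 mm wide, 116 high, a steel beam across its front above two low slots. Origin: on the bench under the middle of its front; +x points level into the slots, +y left, z up. Either pack goes in either slot, contact end first; when home 67 mm is inside, 73 mm sticks out and the pack's centre is at x = -3.
- slot_l (a point): Middle of the floor at the mouth of the charger's left slot (y = +46), 12 mm above the bench. Slot 45 mm wide, 44 high (beam underside 56 above the bench), lips flared at the mouth out to x = -4. In front a sill tongue 30 mm wide at floor height reaches out to x = -65. Inside, a contact block stands across the way, its face at x = 57 when fully out.
- slot_r (a point): The same for the right slot (y = -46).
- contact_l (a joint): Travel of the sliding contact block in the left slot, m: 0 = fully out, 0.010 = fully home against a rigid stop. It is stiff: it gives way at about 9 N, does not spring back and stays where it is pushed. It starts 0 to 3 mm in.
- contact_r (a joint): The same for the right slot.
- tray: Long shallow black tray, fixed, 250 mm long (y), 90 wide (x), walls 4 mm thick and 16 high, floor 4 mm above the bench. Origin at the centre of its underside.
- tape: Roll of black tape lying flat, 90 mm across, 19 high; a bystander.
- driver: Screwdriver 170 mm long lying between rover and charger; a bystander.
- mug: White mug, 80 mm across, 90 high; a bystander. Origin under its centre.
- spare_wheel: Spare rover wheel lying flat, 90 mm across, 34 high; a bystander.
- meter: Hand multimeter lying on its back, 170 x 85 x 34 mm; a bystander.
- pack_a: The pack of pack_a_mid; origin at the centre of its underside.
- pack_b: The pack of pack_b_mid; origin at the centre of its underside.

How it is judged:
By the outcome, as a careful person would: the job done as asked, in the order asked, and still so for the second after the job is handed in, with the robot touching nothing.
It also fails if it takes over 72 s, if anything falls off the work surface, if the arm or the gripper's body presses on something with over 40 N, if the wrist force passes 120 N, or if a joint passes its speed limit or range.

## Working session

There is one attempt and no reset: what is moved stays moved. The work goes in short steps, Python scripts to look and compute and a shell command to move; the robot and the scene stay as the last step left them, time stands still between calls to the robot, and variables do not carry over. Pictures are saved under pics/ and viewed, and the job is handed in when it is done.

```bash
ls; mkdir -p pics; cat > h.py <<'E'
import numpy as np, cv2
from workcell import status, imaging, bot
def save(f,n): cv2.imwrite(f'pics/{n}.png', f['color'][:,:,::-1])
def unproj(f,u,v,d=None):
    if d is None: d=f['range_z'][int(round(v)),int(round(u))]
    p=np.array([(u-f['cx'])/f['fx']*d,(v-f['cy'])/f['fy']*d,d,1])
    return (np.linalg.inv(f['camera_from_world'])@p)[:3]
def proj(f,p):
    q=f['camera_from_world']@np.append(p,1); return np.array([f['fx']*q[0]/q[2]+f['cx'],f['fy']*q[1]/q[2]+f['cy']])
def onz(f,u,v,z):
    T=np.linalg.inv(f['camera_from_world']); o=T[:3,3]
    r=T[:3,:3]@np.array([(u-f['cx'])/f['fx'],(v-f['cy'])/f['fy'],1]); return o+r*(z-o[2])/r[2]
E
python3 - <<'E'
from h import *
s=status.observe()
for k in s: print(k,np.round(s[k],4))
for c in ['scene','top','wrist']:
    f=imaging.grab_frame(c); save(f,c+'0'); print(c,f['fx'],f['cx'],f['cy']); print(np.round(np.linalg.inv(f['camera_from_world']),3))
E
```

```text
pics
clock 0.0
qpos [-1.2122  0.522  -0.0364  1.6     0.0212  1.0211 -0.1128]
qd [ 0.0006 -0.0002  0.0014  0.0008  0.0002 -0.0004  0.0016]
joint_efforts [-9.00000e-04 -9.27087e+01  1.97960e+00 -3.69939e+01  1.78000e-02
  8.10000e-03 -0.00000e+00]
position [0.2597 0.5681 0.2497]
tool_rot [-3.1405e+00  1.0000e-04  2.7128e+00]
force [ 0.5517 -0.703   0.1127]
moment [ 0.0386 -0.0172 -0.0094]
grip_width 0.0851
scene 516.6227752684846 327.9659886941938 197.34425000650705
[[ 0.963  0.216 -0.164  0.787]
 [ 0.271 -0.731  0.626 -1.027]
 [ 0.015 -0.647 -0.762  1.34 ]
 [ 0.     0.     0.     1.   ]]
top 361.0765497504373 318.31310504330463 201.54006857362333
[[ 0.02  -0.981  0.191  0.329]
 [-1.    -0.024 -0.018 -0.005]
 [ 0.022 -0.191 -0.981  1.098]
 [ 0.     0.     0.     1.   ]]
wrist 320.48366715910436 321.7175118801239 200.75873354239803
[[ 0.415  0.868  0.275  0.189]
 [ 0.91  -0.395 -0.127  0.6  ]
 [-0.002  0.302 -0.953  0.373]
 [ 0.     0.     0.     1.   ]]
```

View pics/scene0.png

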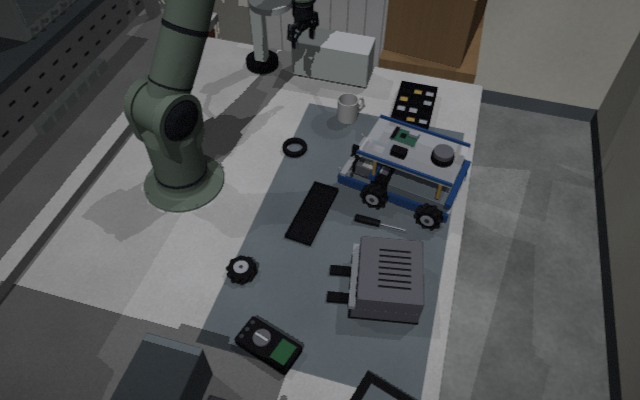

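View pics/top0.png

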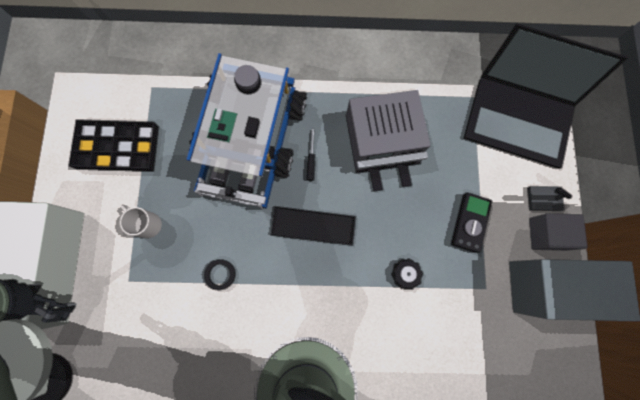

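View pics/wrist0.png

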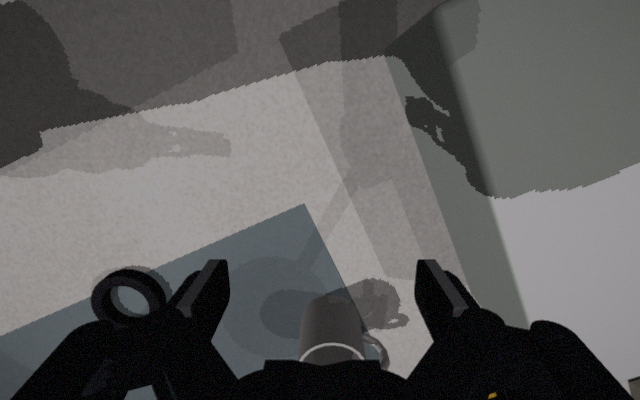

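```bash
python3 - <<'E'
from h import *
for c in ['scene','top']:
    f=imaging.grab_frame(c); print(c)
    for t in "rover bay_l bracket_l bracket_r deck_edge bar_grip bar pack_a_mid pack_b_mid charger slot_l slot_r tray tape driver mug spare_wheel meter".split():
        r=imaging.mark_of(t,c)
        print(t,[(np.round(x['uv'],1).tolist(),round(float(x['conf']),2)) for x in r[:3]])
E
```

```text
scene
rover [([377.2, 173.9], 0.65), ([368.3, 140.6], 0.58)]
bay_l [([347.7, 168.8], 0.25)]
bracket_l [([366.5, 138.9], 0.65), ([346.8, 170.8], 0.63)]
bracket_r [([366.5, 138.9], 0.65), ([346.8, 170.8], 0.63)]
deck_edge [([294.2, 150.1], 0.17)]
bar_grip [([351.2, 151.2], 0.46), ([348.2, 285.5], 0.33)]
bar [([347.0, 287.5], 0.63), ([353.9, 159.3], 0.47)]
pack_a_mid []
pack_b_mid [([370.7, 168.8], 0.96), ([369.2, 170.9], 0.42)]
charger [([349.8, 286.8], 0.84)]
slot_l [([348.4, 299.2], 0.98), ([349.9, 268.7], 0.71), ([348.9, 284.2], 0.16)]
slot_r [([348.4, 299.2], 0.98), ([349.9, 268.7], 0.71), ([348.9, 284.2], 0.16)]
tray [([313.1, 210.9], 0.66)]
tape [([293.4, 150.8], 0.88)]
driver [([375.6, 226.3], 0.76), ([350.7, 150.2], 0.42)]
mug [([353.2, 148.2], 0.73), ([345.2, 119.9], 0.66), ([377.6, 173.2], 0.29)]
spare_wheel [([390.6, 174.1], 0.64), ([240.9, 273.9], 0.62), ([377.3, 175.8], 0.48)]
meter [([268.3, 347.6], 0.73)]
top
rover []
bay_l []
bracket_l [([200.0, 185.8], 0.93), ([259.1, 200.7], 0.7)]
bracket_r [([200.0, 185.8], 0.93), ([259.1, 200.7], 0.7)]
deck_edge [([222.7, 168.7], 0.58)]
bar_grip [([227.5, 191.0], 0.82), ([229.6, 165.9], 0.73)]
bar [([230.4, 194.8], 0.61), ([226.7, 171.5], 0.53)]
pack_a_mid [([219.4, 161.7], 0.56)]
pack_b_mid [([253.2, 169.7], 0.65)]
charger []
slot_l [([401.5, 166.6], 0.88), ([374.8, 168.4], 0.79)]
slot_r [([401.5, 166.6], 0.88), ([374.8, 168.4], 0.79)]
tray [([312.8, 226.2], 0.56)]
tape [([222.9, 271.4], 0.85)]
driver [([312.9, 156.9], 0.64)]
mug [([150.4, 222.9], 0.65)]
spare_wheel [([405.6, 276.3], 0.68)]
meter [([467.5, 220.0], 0.59), ([150.5, 222.9], 0.4), ([251.8, 167.8], 0.36)]
```

```bash
python3 - <<'E'
from h import *
f=imaging.grab_frame('top'); 
bl=onz(f,200,185.8,.053); br=onz(f,259.1,200.7,.053); print('br',bl,br,np.linalg.norm(bl-br))
print('grip',onz(f,227.5,191,.053+.037)); print('bar',onz(f,230.4,194.8,.053)); print('deck',onz(f,222.7,168.7,.172))
sl=onz(f,374.8,168.4,.012); sr=onz(f,401.5,166.6,.012); print('slots',sl,sr,np.linalg.norm(sl-sr))
print('tray',onz(f,312.8,226.2,0))
for n,u,v,z in [('tape',222.9,271.4,0),('driver',312.9,156.9,.0),('mug',150.4,222.9,0),('wheel',405.6,276.3,0),('meter',467.5,220,0)]: print(n,onz(f,u,v,z))
g=imaging.grab_frame('scene')
for n,u,v,z in [('bl',366.5,138.9,.053),('br',346.8,170.8,.053),('slr',348.4,299.2,.012),('sll',349.9,268.7,.012),('tray',313.1,210.9,0),('charger',349.8,286.8,0),('grip',351.2,151.2,.09)]: print(n,onz(g,u,v,z))
c=f['color'][30:260,140:500,::-1]; cv2.imwrite('pics/topz.png',cv2.resize(c[:, :180],None,fx=4,fy=4,interpolation=cv2.INTER_CUBIC)[:600*2][200:800])
cv2.imwrite('pics/topz2.png',cv2.resize(c[30:180,170:360],None,fx=4,fy=4,interpolation=cv2.INTER_CUBIC))
c=g['color'][100:340,270:470,::-1]; cv2.imwrite('pics/scz.png',cv2.resize(c[:130],None,fx=4,fy=4,interpolation=cv2.INTER_CUBIC))
E
```

```text
br [0.57182102 0.32627327 0.053     ] [0.53129354 0.15015004 0.053     ] 0.18072595017289586
grip [0.55003607 0.23566049 0.09      ]
bar [0.54691318 0.23522158 0.053     ]
deck [0.59207998 0.23282099 0.172     ]
slots [ 0.65108233 -0.19947347  0.012     ] [ 0.65919006 -0.28367535  0.012     ] 0.08459132118404715
tray [ 0.46618204 -0.00961455  0.        ]
tape [0.32517819 0.25409942 0.        ]
driver [ 0.68727384 -0.00483454  0.        ]
mug [0.46496062 0.4828054  0.        ]
wheel [ 0.32175797 -0.29087275  0.        ]
meter [ 0.49645457 -0.48808397  0.        ]
bl [0.56841022 0.33820189 0.053     ]
br [0.53923779 0.16414812 0.053     ]
slr [ 0.66213408 -0.29050022  0.012     ]
sll [ 0.64100288 -0.18876835  0.012     ]
tray [0.46679438 0.00375459 0.        ]
charger [ 0.65481562 -0.24254178  0.        ]
grip [0.5379496  0.22389826 0.09      ]
```

View pics/topz.png

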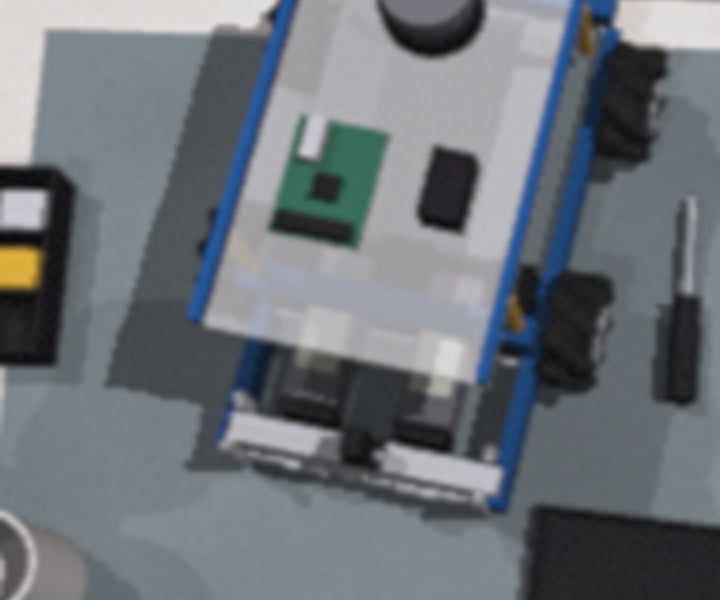

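View pics/topz2.png

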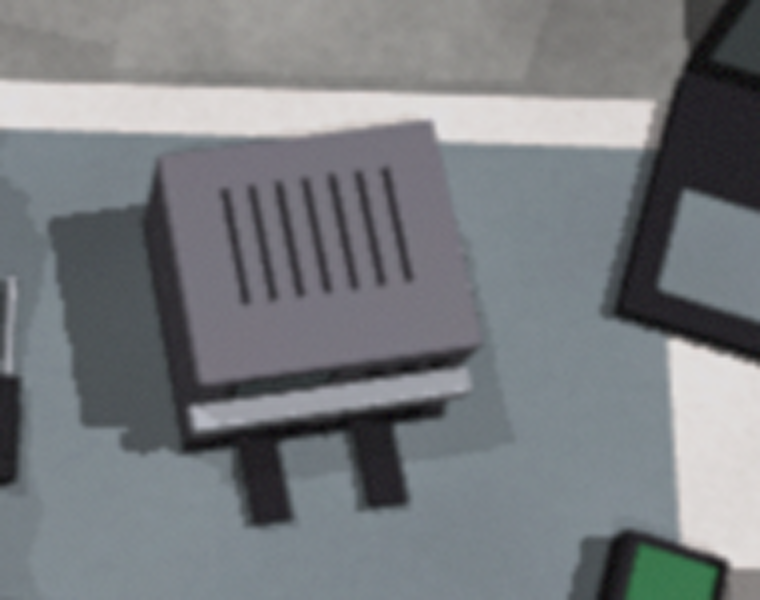

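View pics/scz.png

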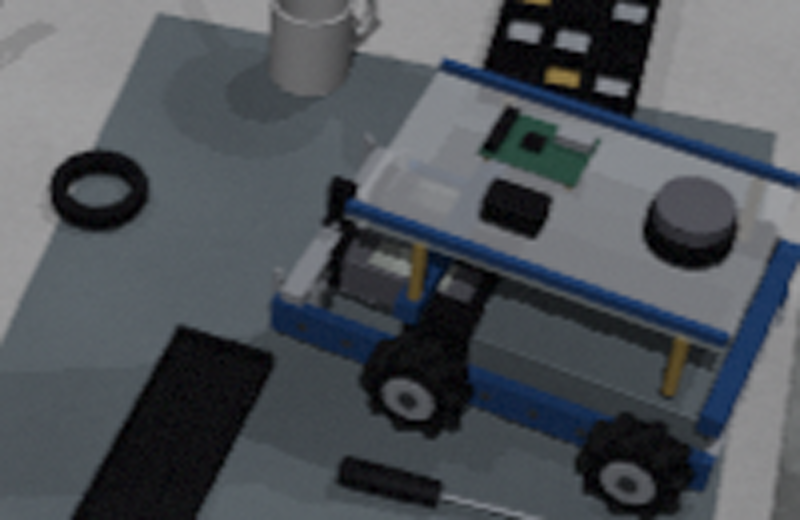

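```bash
cat >> h.py <<'E'
from scipy.spatial.transform import Rotation as Ro
def pose():
    s=status.observe(); return np.array(s['position']), Ro.from_euler('xyz',s['tool_rot']), s
def toolR(yaw,lean):  # frame yaw deg (object +x), lean back deg ; tool y = object +y
    Rz=Ro.from_euler('z',yaw,degrees=True)
    M=np.array([[-1,0,0],[0,1,0],[0,0,-1.]]).T
    return Rz*Ro.from_matrix(M)*Ro.from_rotvec([0,-lean,0],degrees=True)
def delta(tgt,yaw,lean):
    p,R,s=pose(); Rt=toolR(yaw,lean); d=(np.array(tgt)-p)*1000
    print('t %.2f pos'%s['clock'],np.round(p,4),'grip',round(s['grip_width'],4),'F',np.round(s['force'],1))
    print('trans in CURRENT axes',np.round(R.inv().apply(d),1),' in TARGET axes',np.round(Rt.inv().apply(d),1))
    print('rot (tool, deg)',np.round((R.inv()*Rt).as_rotvec(degrees=True),2))
E
python3 -m handwheel '[{"offset":[-25,-17,0],"rot":[0,0,0],"claw":0},{"offset":[-25,-17,0],"rot":[0,0,0],"claw":0},{"offset":[-25,-17,0],"rot":[0,0,0],"claw":0},{"offset":[-25,-17,0],"rot":[0,0,0],"claw":0},{"offset":[-25,-17,0],"rot":[0,0,0],"claw":0},{"offset":[-25,-17,0],"rot":[0,0,0],"claw":0},{"offset":[-25,-17,0],"rot":[0,0,0],"claw":0},{"offset":[-25,-17,0],"rot":[0,0,0],"claw":0},{"offset":[-25,-17,0],"rot":[0,0,-3],"claw":0},{"offset":[-25,-17,0],"rot":[0,0,-3],"claw":0},{"offset":[-25,-17,0],"rot":[0,0,-3],"claw":0},{"offset":[-25,-17,0],"rot":[0,0,-3],"claw":0}]' 40
python3 - <<'E'
from h import *
delta([0.45,0.26,.25],-13,20)
f=imaging.grab_frame('wrist'); save(f,'w1')
E
```

```text
clock: 3.35
position: [0.4563, 0.2624, 0.2505]
tool_rot: [3.141, 0.0, 2.924]
force: [1.4, 0.9, 0.1]
grip_width: 0.0426
t 3.35 pos [0.4563 0.2624 0.2505] grip 0.0426 F [1.4 0.9 0.1]
trans in CURRENT axes [ 5.6 -3.7  0.5]  in TARGET axes [ 5.4 -3.8 -1.4]
rot (tool, deg) [  0.11 -19.99   0.55]
```

View pics/w1.png

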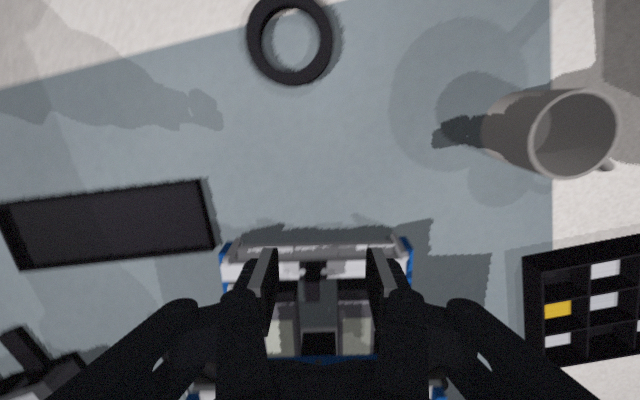

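```bash

python3 -m handwheel '[{"offset":[25,0,0],"rot":[0,-8,0],"claw":0},{"offset":[25,0,0],"rot":[0,-8,0],"claw":0},{"offset":[20,0,0],"rot":[0,-4,0],"claw":0},{"offset":[0,0,0],"rot":[0,0,0],"claw":0}]'
python3 - <<'E'
from h import *
delta([0.45,0.26,.25],-13,20)
f=imaging.grab_frame('wrist'); save(f,'w2')
for t in "bracket_l bar_grip bar pack_a_mid rover deck_edge tray bay_l".split():
    r=imaging.mark_of(t,'wrist'); print(t,[(np.round(x['uv'],1).tolist(),round(float(x['conf']),2)) for x in r[:3]])
E
```

```text
clock: 3.8
position: [0.3915, 0.278, 0.242]
tool_rot: [-3.135, 0.314, 2.926]
force: [0.3, -0.3, 0.3]
grip_width: 0.0426
t 3.80 pos [0.3915 0.278  0.242 ] grip 0.0426 F [ 0.3 -0.3  0.3]
trans in CURRENT axes [-60.5  -5.   11.2]  in TARGET axes [-60.1  -4.4  13.3]
rot (tool, deg) [-0.18 -2.02  0.63]
bracket_l [([395.0, 250.7], 0.79), ([239.7, 249.1], 0.75)]
bar_grip [([314.5, 272.2], 0.97)]
bar [([311.2, 249.2], 0.88)]
pack_a_mid [([351.5, 300.8], 0.66), ([314.5, 273.0], 0.55), ([76.8, 310.1], 0.48)]
rover []
deck_edge [([315.2, 364.5], 0.55)]
tray [([118.5, 208.0], 0.92)]
bay_l [([202.8, 306.9], 0.61)]
```

View pics/w2.png

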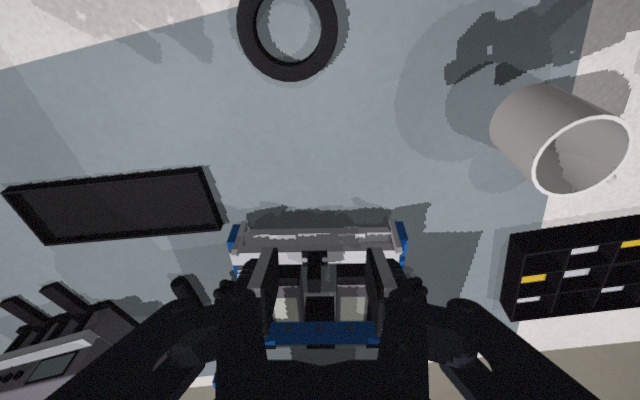

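```bash

python3 - <<'E'
from h import *
f=imaging.grab_frame('wrist')
bl=onz(f,395,250.7,.053); br=onz(f,239.7,249.1,.053); print(bl,br,(bl+br)/2,np.linalg.norm(bl-br),'yaw',np.degrees(np.arctan2(-(bl-br)[0],(bl-br)[1])))
print('grip',onz(f,314.5,272.2,.09),'bar',onz(f,311.2,249.2,.053),'deck',onz(f,315.2,364.5,.172))
print('tray',onz(f,118.5,208,0)); print(np.round(np.linalg.inv(f['camera_from_world']),3))
save(f,'w2b')
c=f['color'][190:360,200:440,::-1]; cv2.imwrite('pics/w2z.png',cv2.resize(c,None,fx=3.3,fy=3.3,interpolation=cv2.INTER_CUBIC))
E
```

```text
[0.57479497 0.32460361 0.053     ] [0.53167156 0.14055189 0.053     ] [0.55323326 0.23257775 0.053     ] 0.18903614460194887 yaw -13.18656643086915
grip [0.55119722 0.23049734 0.09      ] bar [0.55049677 0.22557626 0.053     ] deck [0.5925483  0.22340916 0.172     ]
tray [ 0.47318297 -0.01827839  0.        ]
[[ 0.221  0.795  0.565  0.286]
 [ 0.975 -0.176 -0.134  0.301]
 [-0.007  0.581 -0.814  0.336]
 [ 0.     0.     0.     1.   ]]
```

View pics/w2z.png

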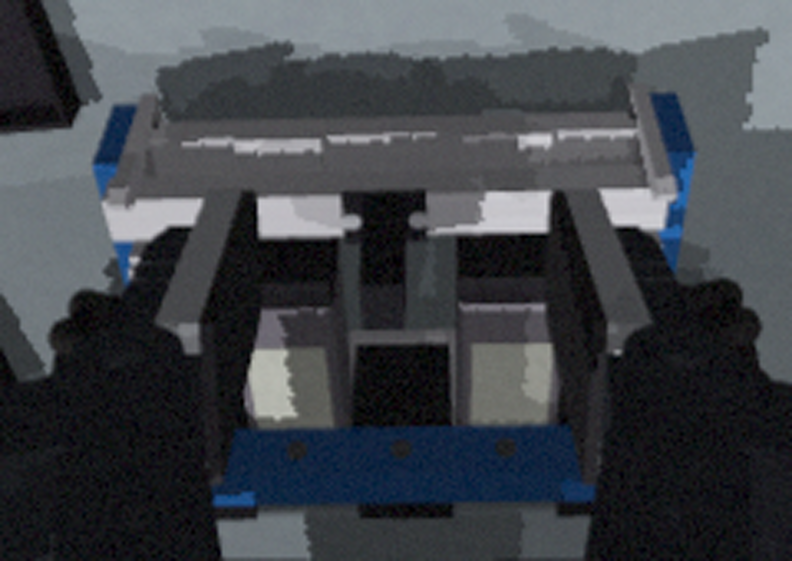

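```bash
cat >> h.py <<'E'
def box(x0,x1,y0,y1,z0,z1): return [np.array([x,y,z])/1000 for x in (x0,x1) for y in (y0,y1) for z in (z0,z1)]
def drawbox(img,f,b,o,yaw,col,s=1,off=(0,0)):
    R=Ro.from_euler('z',yaw,degrees=True)
    P=[(proj(f,R.apply(p)+np.array([o[0],o[1],0]))-off)*s for p in b]
    for i in range(8):
        for j in range(i+1,8):
            if bin(i^j).count('1')==1: cv2.line(img,tuple(int(v) for v in P[i]),tuple(int(v) for v in P[j]),col,1,cv2.LINE_AA)
def rover_overlay(img,f,o,yaw,s,off,packs=True,bar=True):
    if bar: drawbox(img,f,box(-103,-83,-100,100,53,65),o,yaw,(0,255,255),s,off); drawbox(img,f,box(-104,-82,-7,7,65,107),o,yaw,(0,255,255),s,off)
    drawbox(img,f,box(0,20,-108,108,88,108),o,yaw,(0,255,0),s,off)
    for y in (93,-93): drawbox(img,f,box(-115,-71,y-3,y+3,53,78),o,yaw,(255,0,255),s,off)
    if packs:
        for y in (42,-42): drawbox(img,f,box(-80,60,y-20,y+20,45,85),o,yaw,(0,0,255),s,off)
def crop(f,c0,c1,r0,r1,s): return cv2.resize(np.ascontiguousarray(f['color'][r0:r1,c0:c1,::-1]),None,fx=s,fy=s,interpolation=cv2.INTER_CUBIC)
E
python3 - <<'E'
from h import *
f=imaging.grab_frame('wrist')
i=crop(f,200,440,190,360,3.3); rover_overlay(i,f,(.643,.2114),-13.1,3.3,(200,190)); cv2.imwrite('pics/w2o.png',i)
f=imaging.grab_frame('top'); i=crop(f,150,310,50,220,3.5); rover_overlay(i,f,(.643,.2114),-13.1,3.5,(150,50)); cv2.imwrite('pics/t2o.png',i)
E
```

```text
(no output)
```

View pics/w2o.png

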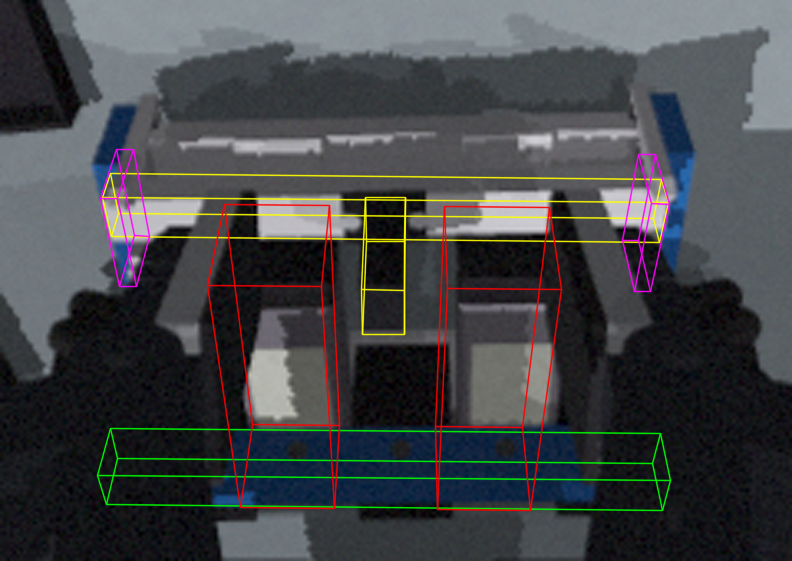

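View pics/t2o.png

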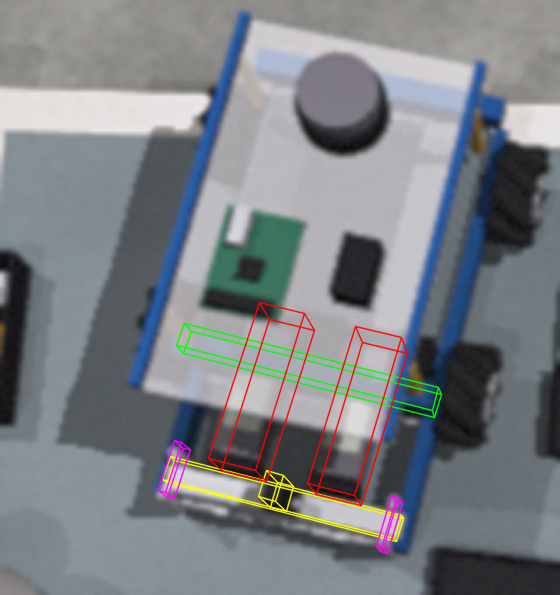

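```bash
cat >> h.py <<'E'
def cloud(f):
    d=f['range_z']; v,u=np.mgrid[0:d.shape[0],0:d.shape[1]]
    P=np.stack([(u-f['cx'])/f['fx']*d,(v-f['cy'])/f['fy']*d,d,np.ones_like(d)],-1)
    return (P@np.linalg.inv(f['camera_from_world']).T)[...,:3]
def inframe(P,o,yaw): return Ro.from_euler('z',-yaw,degrees=True).apply((P-np.array([o[0],o[1],0])).reshape(-1,3)).reshape(P.shape)
E
python3 - <<'E'
from h import *
f=imaging.grab_frame('wrist')
C=inframe(cloud(f),(.643,.2114),-13.1)*1000
for u in (270,285,300,308,314,318,322,335,350,360): 
    print(u,[tuple(int(a) for a in C[r,u]) for r in range(222,300,5)])
E
```

```text
270 [(-92, -64, 0), (-110, -58, 32), (-112, -56, 43), (-101, -58, 40), (-93, -58, 40), (-104, -54, 60), (-264, -17, 231), (-265, -16, 234), (-267, -15, 240), (-268, -15, 244), (-266, -15, 244), (-264, -15, 246), (-263, -15, 247), (-260, -15, 247), (-259, -15, 249), (-257, -15, 250)]
285 [(-92, -44, 0), (-111, -39, 33), (-113, -38, 44), (-104, -38, 43), (-96, -39, 43), (-104, -37, 61), (-101, -36, 65), (-92, -37, 64), (-80, -38, 62), (-81, -37, 71), (-80, -37, 77), (-79, -36, 84), (-69, -37, 83), (-60, -37, 83), (-51, -38, 83), (-41, -38, 83)]
300 [(-92, -23, 0), (-111, -21, 32), (-109, -20, 39), (-102, -20, 41), (-105, -20, 53), (-104, -19, 61), (-100, -19, 64), (-91, -19, 64), (-81, -20, 62), (-80, -19, 70), (-77, -19, 75), (-74, -19, 80), (-66, -19, 80), (-59, -19, 82), (-51, -19, 83), (-42, -20, 83)]
308 [(-93, -12, 1), (-112, -11, 33), (-109, -11, 40), (-102, -11, 40), (-106, -10, 54), (-106, -10, 62), (-102, -10, 66), (-96, -10, 69), (-85, -10, 66), (-4, -14, 0), (-367, 6, 335), (-104, -8, 106), (29, -15, 0), (39, -15, 1), (-2, -12, 44), (1, -12, 49)]
314 [(-93, -4, 0), (-113, -
[... 727 characters left out ...]
(-110, 21, 40), (-102, 22, 39), (-107, 21, 54), (-108, 21, 63), (-101, 21, 65), (-93, 21, 65), (-16, 25, 0), (-6, 26, 0), (5, 26, 0), (17, 26, 0), (29, 27, 0), (39, 27, 0), (-3, 25, 44), (0, 25, 49)]
350 [(-92, 43, 0), (-113, 40, 34), (-113, 39, 43), (-106, 40, 44), (-107, 39, 54), (-108, 38, 64), (-101, 39, 65), (-93, 39, 64), (-84, 40, 64), (-84, 39, 72), (-84, 39, 80), (-79, 39, 83), (-70, 39, 82), (-62, 40, 84), (-53, 40, 84), (-367, 6, 335)]
360 [(-93, 57, 0), (-114, 52, 35), (-113, 51, 43), (-105, 52, 43), (-108, 50, 55), (-109, 50, 64), (-101, 50, 64), (-93, 51, 64), (-84, 52, 64), (-84, 51, 72), (-85, 50, 80), (-80, 50, 84), (-70, 51, 83), (-63, 51, 84), (-53, 52, 83), (-43, 53, 83)]
```

```bash

python3 - <<'E'
from h import *
from numpy.linalg import lstsq
f=imaging.grab_frame('wrist'); save(f,'wx')
C=(inframe(cloud(f),(.643,.2114),-13.1)*1000).reshape(-1,3); x,y,z=C.T
def fit(n,m):
    p=C[m]; 
    for _ in range(3):
        A=np.c_[np.ones(len(p)),p[:,1]]; s=lstsq(A,p[:,0],rcond=None)[0]; r=p[:,0]-A@s; p=p[abs(r)<2*max(r.std(),.5)]
    print(n,len(p),'x=%.2f slope deg %.2f std %.2f'%(s[0],np.degrees(np.arctan(s[1])),r.std()), 'yrange',np.round(np.percentile(p[:,1],[1,99]),1))
fit('bar front',(z>54)&(z<63)&(x>-116)&(x<-97)&(abs(y)<95))
fit('beam front',(z>91)&(z<105)&(x>-12)&(x<12)&(abs(y)<80))
fit('plate front',(z>5)&(z<36)&(x>-125)&(x<-102)&(abs(y)<80))
fit('pack r end',(z>68)&(z<82)&(x>-92)&(x<-70)&(y>-60)&(y<-24))
fit('pack l end',(z>68)&(z<82)&(x>-92)&(x<-70)&(y<60)&(y>24))
m=(z>80)&(z<88)&(x>-75)&(x<-5)
for s in (1,-1):
    q=m&(y*s>15)&(y*s<70); print('pack',s,'y', np.percentile(y[q],[0.5,2,50,98,99.5]).round(1),'z',np.median(z[q]))
q=(z>74)&(z<104)&(abs(y)<12)&(x>-112)&(x<-80); print('tab y',np.percentile(y[q],[1,99]).round(1))
q=(z>104)&(z<109)&(abs(y)<12)&(x>-115)&(x<-75); print('tab top x',np.percentile(x[q],[2,98]).round(1),'y',np.percentile(y[q],[2,98]).round(1))
q=(z>63)&(z<67)&(x>-108)&(x<-80)&(abs(y)<110); print('bar y',np.percentile(y[q],[.5,99.5]).round(1))
E
```

```text
bar front 757 x=-106.64 slope deg -2.48 std 0.52 yrange [-87.  90.]
beam front 929 x=-2.81 slope deg -2.21 std 0.60 yrange [-58.6  71. ]
plate front 384 x=-112.82 slope deg -2.23 std 0.44 yrange [-78.1  78.6]
pack r end 149 x=-82.31 slope deg -2.28 std 0.51 yrange [-44.9 -24.2]
pack l end 226 x=-82.82 slope deg -2.43 std 0.54 yrange [25.3 56. ]
pack 1 y [26.9 27.8 44.5 64.2 65.7] z 83.93633082530478
pack -1 y [-54.5 -52.4 -33.8 -18.6 -17.5] z 83.94363915028325
tab y [-8.4  5.5]
tab top x [-108.3  -86.7] y [-8.2  5.6]
bar y [-100.4   98.1]
```

```bash

python3 - <<'E'
from h import *
f=imaging.grab_frame('wrist')
R=Ro.from_euler('z',-10.85,degrees=True)
o=np.array([.643,.2114,0])+Ro.from_euler('z',-13.1,degrees=True).apply([-.0025,0,0])+R.apply([0,.002,0]); print(o)
C=(inframe(cloud(f),o,-10.85)*1000).reshape(-1,3); x,y,z=C.T
def pr(n,q): print(n,q.sum(),'x',np.percentile(x[q],[1,5,50,95,99]).round(1),'y',np.percentile(y[q],[1,5,50,95,99]).round(1),'z',np.percentile(z[q],[5,50,95]).round(1))
pr('rail l',(z>50)&(z<58)&(x>-130)&(x<-60)&(y>88)&(y<120))
pr('rail r',(z>50)&(z<58)&(x>-130)&(x<-60)&(y<-88)&(y>-120))
pr('brk l',(z>69)&(z<82)&(x>-130)&(x<-60)&(y>80)&(y<110))
pr('brk r',(z>69)&(z<82)&(x>-130)&(x<-60)&(y<-80)&(y>-110))
pr('bar top',(z>63)&(z<67)&(x>-108)&(x<-80)&(abs(y)<110))
pr('tabtop',(z>104)&(z<109)&(abs(y)<15)&(x>-115)&(x<-75))
pr('tab',(z>74)&(z<104)&(abs(y)<12)&(x>-112)&(x<-80))
pr('tongue',(z>38)&(z<47)&(x>-120)&(x<-100)&(abs(y)<80))
for s in(1,-1): pr('pack',(z>80)&(z<88)&(x>-78)&(x<-5)&(y*s>12)&(y*s<75))
for s in(1,-1): pr('pack end',(z>68)&(z<82)&(x>-92)&(x<-70)&(y*s>12)&(y*s<75))
i=crop(f,200,440,190,360,3.3); rover_overlay(i,f,o,-10.85,3.3,(200,190)); cv2.imwrite('pics/w2p.png',i)
E
```

```text
[0.64094154 0.21393087 0.        ]
rail l 239 x [-116.2 -115.2  -99.1  -65.3  -62.4] y [ 89.   92.6 106.8 111.  111.4] z [51.3 53.2 56.5]
rail r 105 x [-115.6 -115.2 -105.7  -63.   -60.8] y [-104.3 -104.1 -100.2  -89.8  -88.3] z [51.2 53.2 56.1]
brk l 53 x [-116.5 -116.2 -114.7 -109.3 -105.8] y [93.2 93.4 95.6 98.9 99.3] z [69.8 74.7 77.9]
brk r 81 x [-116.5 -116.1 -113.   -77.2  -75.6] y [-92.8 -92.3 -89.7 -86.4 -86.1] z [69.9 74.1 77.7]
bar top 1527 x [-105.9 -104.6  -95.6  -81.7  -80.4] y [-98.  -90.5  17.7  92.4  98.8] z [63.7 65.1 66.4]
tabtop 213 x [-105.7 -105.1  -96.9  -84.7  -83.7] y [-6.2 -5.7  0.8  7.2  7.6] z [104.6 107.1 108. ]
tab 266 x [-106.2 -105.8 -105.  -104.  -103.8] y [-6.2 -5.6  0.9  7.5  7.6] z [ 75.7  89.8 102.4]
tongue 1097 x [-113.  -112.4 -107.  -100.7 -100.2] y [-78.1 -70.5   1.1  71.5  78. ] z [39.1 41.  44.8]
pack 1096 x [-77.3 -74.4 -41.1  -8.6  -5.5] y [26.3 27.5 43.7 60.3 63.5] z [82.7 83.9 84.8]
pack 963 x [-76.9 -73.9 -39.7  -8.5  -6.1] y [-55.  -50.9 -34.  -20.  -19. ] z [82.8 84.  84.8]
pack end 242 x [-81.7 -81.4 -80.4 -79.4 -78.9] y [26.5 27.7 41.7 56.1 57.3] z [69.  75.1 81.3]
pack end 203 x [-81.2 -80.8 -79.7 -78.2 -71.7] y [-43.4 -42.3 -30.2 -18.7 -18.5] z [68.7 75.2 81.3]
```

View pics/w2p.png

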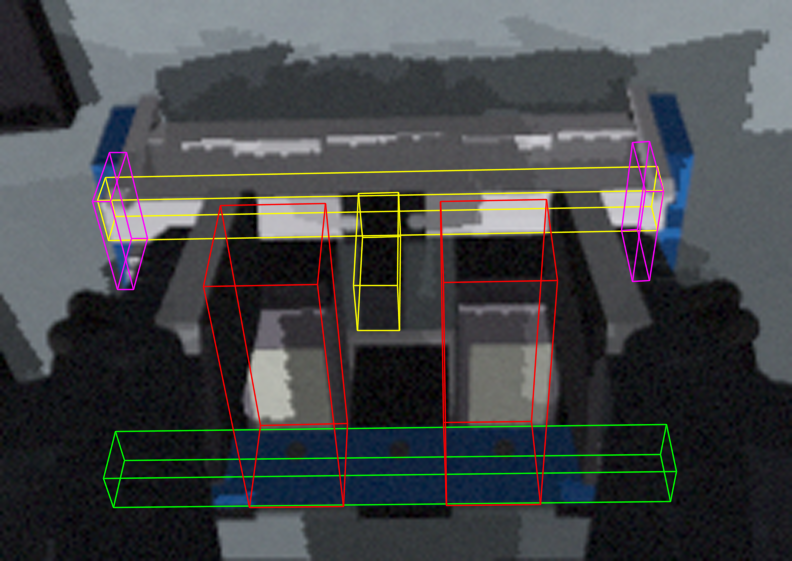

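```bash

python3 - <<'E'
from h import *
delta([.5439,.2332,.180],-10.85,12)
E
```

```text
t 4.55 pos [0.395  0.2763 0.2425] grip 0.043 F [ 0.4  0.6 -1.3]
trans in CURRENT axes [-128.    -8.7  107.1]  in TARGET axes [-138.   -14.3   93.2]
rot (tool, deg) [-0.85  5.91 -1.75]
```

```bash

python3 -m handwheel '[{"offset":[0,0,0],"rot":[-0.85,5.9,-1.75],"claw":0},{"offset":[-27,-3,18],"rot":[0,0,0],"claw":0},{"offset":[-27,-3,18],"rot":[0,0,0],"claw":0},{"offset":[-27,-3,18],"rot":[0,0,0],"claw":0},{"offset":[-27,-3,18],"rot":[0,0,0],"claw":0},{"offset":[-27,-3,18],"rot":[0,0,0],"claw":0},{"offset":[0,0,0],"rot":[0,0,0],"claw":0},{"offset":[0,0,0],"rot":[0,0,0],"claw":0}]'
python3 - <<'E'
from h import *
delta([.5439,.2332,.100],-10.85,12)
f=imaging.grab_frame('wrist'); save(f,'w3')
E
```

```text
clock: 5.35
position: [0.5404, 0.2321, 0.183]
tool_rot: [-3.139, 0.216, 2.949]
force: [-1.2, -0.3, 0.1]
grip_width: 0.0426
t 5.35 pos [0.5404 0.2321 0.183 ] grip 0.0426 F [-1.2 -0.3  0.1]
trans in CURRENT axes [14.6  2.  81.7]  in TARGET axes [14.1  1.8 81.8]
rot (tool, deg) [-0.17  0.35 -0.16]
```

View pics/w3.png

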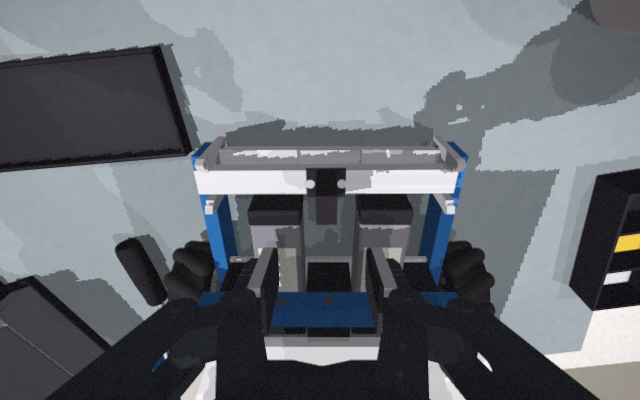

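```bash
cat >> h.py <<'E'
def meas(f,o,yaw):
    C=(inframe(cloud(f),np.array([o[0],o[1],0]),yaw)*1000).reshape(-1,3); x,y,z=C.T
    def pr(n,q): 
        if q.sum()>5: print(n,q.sum(),'x',np.percentile(x[q],[1,5,50,95,99]).round(1),'y',np.percentile(y[q],[1,5,50,95,99]).round(1),'z',np.percentile(z[q],[5,50,95]).round(1))
    return x,y,z,pr
def slope(n,C,m):
    p=np.stack(C,-1)[m]
    for _ in range(3):
        A=np.c_[np.ones(len(p)),p[:,1]]; s=np.linalg.lstsq(A,p[:,0],rcond=None)[0]; r=p[:,0]-A@s; p=p[abs(r)<2*max(r.std(),.5)]
    print(n,len(p),'x=%.2f slope %.2f deg std %.2f'%(s[0],np.degrees(np.arctan(s[1])),r.std()),'y',np.percentile(p[:,1],[1,99]).round(1))
E
python3 - <<'E'
from h import *
f=imaging.grab_frame('wrist'); o=(.6406,.2174)
x,y,z,pr=meas(f,o,-10.85)
pr('rail l',(z>50)&(z<58)&(x>-130)&(x<-60)&(y>88)&(y<120))
pr('rail r',(z>50)&(z<58)&(x>-130)&(x<-60)&(y<-88)&(y>-120))
pr('brk l',(z>69)&(z<82)&(x>-130)&(x<-60)&(y>80)&(y<110))
pr('brk r',(z>69)&(z<82)&(x>-130)&(x<-60)&(y<-80)&(y>-110))
pr('bar top',(z>63)&(z<67)&(x>-108)&(x<-80)&(abs(y)<110))
pr('tabtop',(z>104)&(z<109)&(abs(y)<15)&(x>-115)&(x<-75))
for s in(1,-1): pr('pack',(z>80)&(z<88)&(x>-78)&(x<-5)&(y*s>12)&(y*s<75))
for s in(1,-1): pr('pack end',(z>68)&(z<82)&(x>-92)&(x<-70)&(y*s>12)&(y*s<75))
slope('bar',(x,y,z),(z>54)&(z<63)&(x>-116)&(x<-97)&(abs(y)<95))
slope('beam',(x,y,z),(z>91)&(z<105)&(x>-12)&(x<12)&(abs(y)<80))
E
```

```text
rail l 407 x [-114.5 -114.1  -88.5  -66.2  -61. ] y [ 88.9  89.7 104.2 107.7 108. ] z [51.3 53.3 56.7]
rail r 271 x [-114.6 -114.3 -102.3  -64.6  -60.7] y [-108.1 -107.6 -103.   -89.7  -89.3] z [50.8 53.4 57. ]
brk l 316 x [-115.4 -114.6 -105.4  -72.6  -71. ] y [89.5 89.8 91.7 95.5 95.9] z [69.6 74.6 77.8]
brk r 303 x [-115.2 -114.6 -104.3  -72.8  -71. ] y [-95.9 -95.6 -91.9 -89.7 -89.5] z [70.2 74.8 78.1]
bar top 5514 x [-104.6 -103.   -93.8  -84.   -82.9] y [-101.1  -93.4    3.9   88.3   95.1] z [64.2 65.3 66.4]
tabtop 650 x [-104.4 -104.   -94.3  -83.2  -82.2] y [-9.4 -9.1 -2.7  3.4  4. ] z [105.7 107.3 108.3]
pack 2431 x [-77.6 -75.9 -56.  -18.3  -7.9] y [23.  23.8 40.7 59.6 61.4] z [82.5 84.  85. ]
pack 2741 x [-77.7 -76.1 -53.3 -11.3  -6.2] y [-60.7 -58.5 -37.  -23.5 -22.5] z [82.8 84.1 85.1]
pack end 494 x [-80.1 -79.9 -79.3 -78.2 -73.1] y [22.7 23.  41.1 59.6 61.6] z [69.  75.3 81.4]
pack end 515 x [-90.9 -79.5 -78.8 -78.  -73. ] y [-60.7 -59.  -40.  -21.9 -13.1] z [68.5 74.9 81.4]
bar 1040 x=-103.01 slope -0.25 deg std 0.35 y [-89.5  89.5]
beam 1099 x=0.75 slope 0.09 deg std 0.48 y [-42.8  33. ]
```

```bash

python3 -m handwheel '[{"offset":[3,0.5,20],"rot":[0,0,0],"claw":0},{"offset":[3,0.5,20],"rot":[0,0,0],"claw":0},{"offset":[3,0.5,20],"rot":[0,0,0],"claw":0},{"offset":[3,0.3,12],"rot":[0,0,0],"claw":0},{"offset":[2,0.2,9],"rot":[0,0,0],"claw":0},{"offset":[0,0,0],"rot":[0,0,0],"claw":0},{"offset":[0,0,0],"rot":[0,0,0],"claw":0}]'
python3 - <<'E'
from h import *
delta([.5448,.2330,.100],-10.85,12)
f=imaging.grab_frame('wrist'); save(f,'w4')
E
```

```text
clock: 6.15
position: [0.5445, 0.2339, 0.102]
tool_rot: [-3.14, 0.217, 2.95]
force: [0.2, -0.2, -0.3]
grip_width: 0.0427
t 6.15 pos [0.5445 0.2339 0.102 ] grip 0.0427 F [ 0.2 -0.2 -0.3]
trans in CURRENT axes [-0.  -0.9  2. ]  in TARGET axes [-0.  -0.9  2. ]
rot (tool, deg) [-0.09  0.42 -0.1 ]
```

View pics/w4.png

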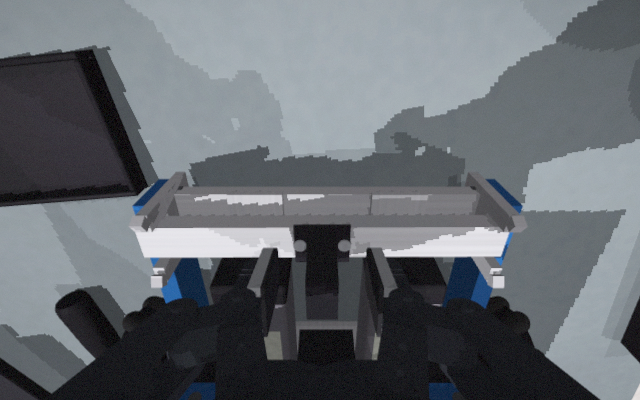

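```bash

python3 -m handwheel '[{"offset":[0,-0.9,2],"rot":[0,0,0],"claw":-1},{"offset":[0,0,0],"rot":[0,0,0],"claw":-1},{"offset":[0,0,0],"rot":[0,0,0],"claw":-1},{"offset":[0,0,0],"rot":[0,0,0],"claw":-1},{"offset":[0,0,0],"rot":[0,0,0],"claw":-1}]' 60
python3 -m handwheel '[{"offset":[2,0,-10],"rot":[0,0,0],"claw":-1},{"offset":[3,0,-12],"rot":[0,0,0],"claw":-1},{"offset":[4,0,-20],"rot":[0,0,0],"claw":-1},{"offset":[4,0,-20],"rot":[0,0,0],"claw":-1},{"offset":[4,0,-20],"rot":[0,0,0],"claw":-1},{"offset":[0,0,0],"rot":[0,0,0],"claw":-1}]'
python3 - <<'E'
from h import *
delta([.5448,.2330,.100],-10.85,12)
f=imaging.grab_frame('wrist'); save(f,'w5')
r=imaging.regions_of('tray','top'); print([(x['box'],x['conf']) for x in r])
E
```

```text
clock: 6.7
position: [0.5448, 0.2327, 0.0995]
tool_rot: [-3.14, 0.216, 2.95]
force: [0.5, 0.8, 1.0]
grip_width: 0.0129
clock: 7.3
position: [0.511, 0.2401, 0.1781]
tool_rot: [3.141, 0.218, 2.95]
force: [-0.4, 0.3, -2.2]
grip_width: 0.0129
t 7.30 pos [0.511  0.2401 0.1781] grip 0.0129 F [-0.4  0.3 -2.2]
trans in CURRENT axes [-16.8  -0.6  83.7]  in TARGET axes [-17.5  -0.6  83.5]
rot (tool, deg) [ 0.02  0.49 -0.1 ]
[([312.1, 227.3, 84.9, 37.8], 0.75), ([246.6, 129.9, 122.1, 160.3], 0.58)]
```

View pics/w5.png

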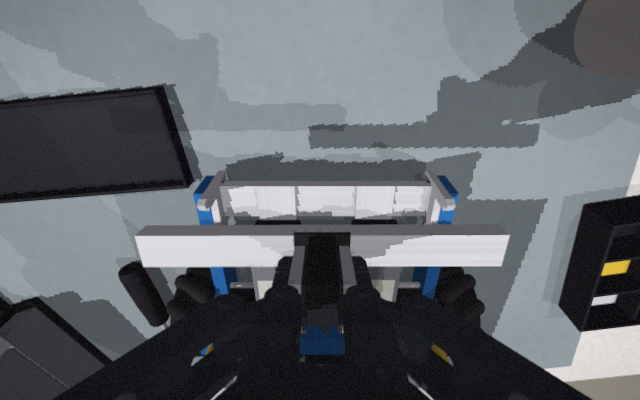

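```bash

python3 - <<'E'
from h import *
delta([.44,-.01,.19],-6.2,12.4)
f=imaging.grab_frame('top')
r=imaging.regions_of('tray','top')[0]['region'].astype(np.uint8)
c=max(cv2.findContours(r,cv2.RETR_EXTERNAL,2)[0],key=cv2.contourArea); b=cv2.boxPoints(cv2.minAreaRect(c))
P=[onz(f,u,v,.016)[:2] for u,v in b]; print(np.round(P,4),np.mean(P,0))
E
```

```text
t 7.40 pos [0.5111 0.2394 0.1759] grip 0.0131 F [-1.2 -0.6 -3.2]
trans in CURRENT axes [  18.9 -258.4  -18.3]  in TARGET axes [  39.7 -255.6  -23.2]
rot (tool, deg) [-1.09  0.01 -4.65]
[[ 0.4342  0.1164]
 [ 0.527   0.1099]
 [ 0.5034 -0.1416]
 [ 0.411  -0.1309]] [ 0.46888719 -0.01155986]
```

```bash

python3 -m handwheel '[{"offset":[3,-10,-6],"rot":[0,0,0],"claw":-1},{"offset":[3,-25,-6],"rot":[0,0,0],"claw":-1},{"offset":[3,-30,-3],"rot":[0,0,0],"claw":-1},{"offset":[2,-30,-2],"rot":[0,0,0],"claw":-1},{"offset":[2,-30,-1],"rot":[0,0,0],"claw":-1},{"offset":[2,-30,0],"rot":[0,0,0],"claw":-1},{"offset":[2,-30,0],"rot":[0,0,0],"claw":-1},{"offset":[2,-30,0],"rot":[0,0,0],"claw":-1},{"offset":[0,-25,0],"rot":[-0.4,0,-1.5],"claw":-1},{"offset":[0,-18,0],"rot":[-0.4,0,-1.5],"claw":-1},{"offset":[0,0,0],"rot":[-0.3,0,-1.7],"claw":-1},{"offset":[0,0,0],"rot":[0,0,0],"claw":-1}]'
python3 - <<'E'
from h import *
delta([.467,-.0115,.11],-5.4,12.4)
f=imaging.grab_frame('wrist'); save(f,'w6')
f=imaging.grab_frame('top'); save(f,'t6')
E
```

```text
clock: 8.7
position: [0.4398, -0.0109, 0.1896]
tool_rot: [-3.141, 0.216, 3.033]
force: [0.1, -0.1, -1.9]
grip_width: 0.0127
t 8.70 pos [ 0.4398 -0.0109  0.1896] grip 0.0127 F [ 0.1 -0.1 -1.9]
trans in CURRENT axes [-9.4  2.4 83.6]  in TARGET axes [-9.4  2.  83.6]
rot (tool, deg) [-0.22 -0.04 -0.82]
```

View pics/w6.png

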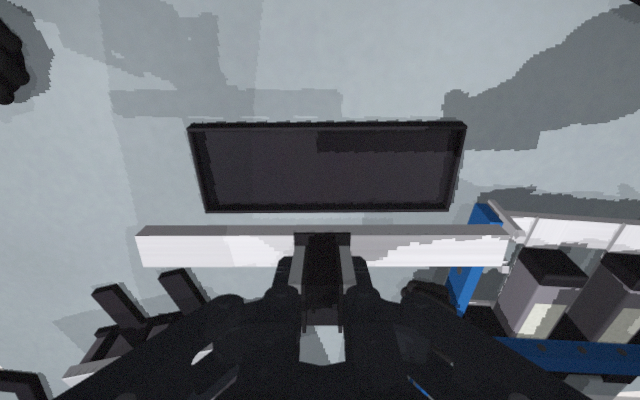

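View pics/t6.png

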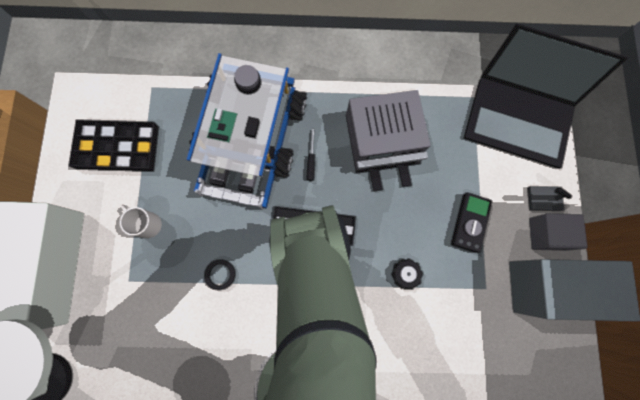

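```bash

python3 - <<'E'
from h import *
f=imaging.grab_frame('wrist')
P=np.array([onz(f,u,v,.016)[:2] for u,v in [(188,125),(467,122),(451,211),(205,213)]]); print(P.round(4),P.mean(0))
d=P[1]-P[0]+P[2]-P[3]; print('yaw',np.degrees(np.arctan2(-d[0],d[1])),np.linalg.norm(P[1]-P[0]),np.linalg.norm(P[1]-P[2]))
m=P.mean(0); delta([m[0],m[1],.11],np.degrees(np.arctan2(-d[0],d[1])),12.4)
C=cloud(f); print('bar y ends', C[250,140],C[250,505],'floor',np.median(C[150:190,230:300,2]))
E
```

```text
[[ 0.4082 -0.1256]
 [ 0.4317  0.1179]
 [ 0.5232  0.1125]
 [ 0.4988 -0.137 ]] [ 0.46546984 -0.00806556]
yaw -5.546606266461008 0.24458117781949648 0.09160289633954215
t 8.85 pos [ 0.4403 -0.0097  0.1897] grip 0.0127 F [-0.2  1.  -1.4]
trans in CURRENT axes [-7.2  4.4 83.1]  in TARGET axes [-7.2  4.  83.1]
rot (tool, deg) [-0.16 -0.02 -0.63]
bar y ends [ 0.43707105 -0.10950068  0.15603062] [0.4599325  0.08856533 0.15399578] floor 0.003316004242969628
```

```bash

python3 -m handwheel '[{"offset":[-7,4,0],"rot":[0,0,-0.6],"claw":-1},{"offset":[2,0,20],"rot":[0,0,0],"claw":-1},{"offset":[2,0,25],"rot":[0,0,0],"claw":-1},{"offset":[2,0,25],"rot":[0,0,0],"claw":-1},{"offset":[2,0,25],"rot":[0,0,0],"claw":-1},{"offset":[2,0,20],"rot":[0,0,0],"claw":-1},{"offset":[1,0,12],"rot":[0,0,0],"claw":-1},{"offset":[0,0,8],"rot":[0,0,0],"claw":-1},{"offset":[0,0,0],"rot":[0,0,0],"claw":-1}]'
python3 - <<'E'
from h import *
delta([.4655,-.008,.051],-5.4,12.4)
E
```

```text
clock: 9.75
position: [0.4632, -0.0097, 0.0696]
tool_rot: [-3.133, 0.211, 3.047]
force: [0.2, 0.1, -2.0]
grip_width: 0.013
t 9.75 pos [ 0.4632 -0.0097  0.0696] grip 0.013 F [ 0.2  0.1 -2. ]
trans in CURRENT axes [ 1.9  2.  18.7]  in TARGET axes [ 2.   1.9 18.7]
rot (tool, deg) [-0.5  -0.33 -0.04]
```

```bash

python3 -m handwheel '[{"offset":[1,1,7],"rot":[-0.5,0,0],"claw":-1},{"offset":[1,1,6],"rot":[0,0,0],"claw":-1},{"offset":[0,0,4],"rot":[0,0,0],"claw":-1},{"offset":[0,0,0],"rot":[0,0,0],"claw":-1}]'
python3 - <<'E'
from h import *
delta([.4655,-.008,.051],-5.4,12.4)
E
```

```text
clock: 10.15
position: [0.465, -0.0081, 0.0534]
tool_rot: [-3.141, 0.211, 3.046]
force: [-0.4, -0.2, -2.1]
grip_width: 0.0127
t 10.15 pos [ 0.465  -0.0081  0.0534] grip 0.0127 F [-0.4 -0.2 -2.1]
trans in CURRENT axes [-0.   0.1  2.5]  in TARGET axes [0.  0.1 2.5]
rot (tool, deg) [-0.03 -0.29 -0.06]
```

```bash

python3 -m handwheel '[{"offset":[0,0,2],"rot":[0,0,0],"claw":-1},{"offset":[0,0,1],"rot":[0,0,0],"claw":-1},{"offset":[0,0,0],"rot":[0,0,0],"claw":-1}]'
python3 - <<'E'
from h import *
delta([.4655,-.008,.051],-5.4,12.4)
f=imaging.grab_frame('wrist'); save(f,'w7')
C=cloud(f)
E
```

```text
clock: 10.45
position: [0.4654, -0.0083, 0.0506]
tool_rot: [-3.142, 0.212, 3.046]
force: [2.0, 0.0, -2.9]
grip_width: 0.0129
t 10.45 pos [ 0.4654 -0.0083  0.0506] grip 0.0129 F [ 2.   0.  -2.9]
trans in CURRENT axes [-0.1  0.3 -0.3]  in TARGET axes [-0.1  0.3 -0.3]
rot (tool, deg) [-0.02 -0.27 -0.08]
```

View pics/w7.png

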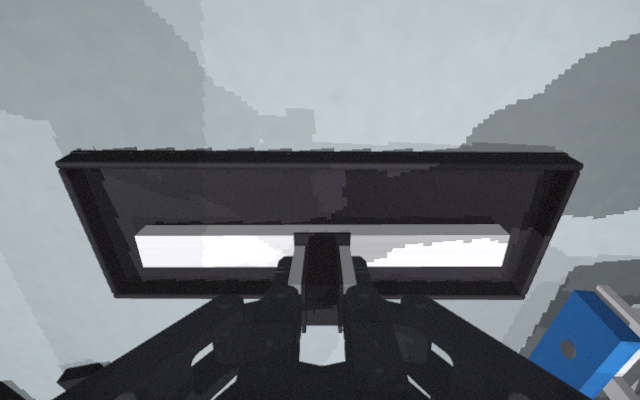

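```bash

python3 -m handwheel '[{"offset":[0,0,1],"rot":[0,0,0],"claw":-1},{"offset":[0,0,0.5],"rot":[0,0,0],"claw":-1},{"offset":[0,0,0],"rot":[0,0,0],"claw":-0.3},{"offset":[0,0,0],"rot":[0,0,0],"claw":-0.3},{"offset":[0,0,0],"rot":[0,0,0],"claw":-0.3},{"offset":[0,0,-15],"rot":[0,0,0],"claw":-0.3},{"offset":[0,0,-25],"rot":[0,0,0],"claw":0},{"offset":[0,0,-30],"rot":[0,0,0],"claw":0.2},{"offset":[0,0,-30],"rot":[0,0,0],"claw":0.2},{"offset":[0,0,0],"rot":[0,0,0],"claw":0.2}]'
python3 - <<'E'
from h import *
delta([.46,.26,.2],-10.85,35)
f=imaging.grab_frame('wrist'); save(f,'w8')
E
```

```text
clock: 11.5
position: [0.4453, -0.0067, 0.1496]
tool_rot: [3.141, 0.215, 3.045]
force: [-0.3, -0.0, -0.1]
grip_width: 0.0513
t 11.50 pos [ 0.4453 -0.0067  0.1496] grip 0.0513 F [-0.3 -0.  -0.1]
trans in CURRENT axes [ 2.000e-01  2.669e+02 -5.160e+01]  in TARGET axes [  0.4 264.7 -61.8]
rot (tool, deg) [  2.15 -22.65   4.88]
```

View pics/w8.png

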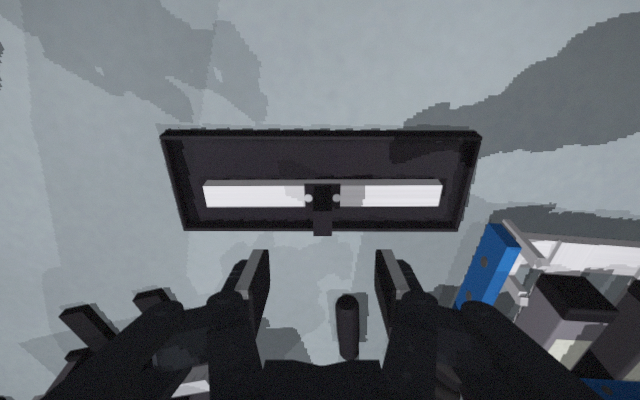

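```bash

python3 - <<'E'
from h import *
delta([.46,-.23,.2],6,25)
E
python3 -m handwheel '[{"offset":[0,-28,-5],"rot":[0,-2,-1.3],"claw":0.2},{"offset":[0,-28,-5],"rot":[0,-2,-1.3],"claw":0.2},{"offset":[0,-28,-5],"rot":[0,-2,-1.3],"claw":0.2},{"offset":[0,-28,-5],"rot":[0,-2,-1.3],"claw":0.2},{"offset":[0,-28,-5],"rot":[0,-2,-1.3],"claw":0.2},{"offset":[0,-28,-5],"rot":[0,-2,-1.3],"claw":0.2},{"offset":[0,-28,-5],"rot":[0,0,-1.3],"claw":0.2},{"offset":[0,-28,-5],"rot":[0,0,-1.3],"claw":0.2},{"offset":[0,0,0],"rot":[0,0,0],"claw":0.2}]'
python3 - <<'E'
from h import *
delta([.46,-.23,.2],6,25)
f=imaging.grab_frame('wrist'); save(f,'w9')
for t in "slot_l charger".split():
    r=imaging.mark_of(t,'wrist'); print(t,[(np.round(x['uv'],1).tolist(),round(float(x['conf']),2),onz(f,*x['uv'],.012 if t=='slot_l' else 0).round(4)) for x in r[:3]])
E
```

```text
t 11.55 pos [ 0.4452 -0.007   0.1482] grip 0.0513 F [-0.2 -1.3 -0.7]
trans in CURRENT axes [ -46.6 -220.5  -42.9]  in TARGET axes [ -14.1 -223.3  -50.6]
rot (tool, deg) [ -3.71 -12.68 -11.  ]
clock: 12.45
position: [0.427, -0.22, 0.1857]
tool_rot: [-3.082, 0.409, -3.059]
force: [0.3, -0.0, 0.5]
grip_width: 0.0517
t 12.45 pos [ 0.427  -0.22    0.1857] grip 0.0517 F [ 0.3 -0.   0.5]
trans in CURRENT axes [-35.1 -12.7   0.4]  in TARGET axes [-34.9 -13.4   0.5]
rot (tool, deg) [-3.94 -1.62 -1.12]
slot_l [([269.8, 269.3], 0.97, array([ 0.6568, -0.2851,  0.012 ])), ([341.0, 266.4], 0.88, array([ 0.6383, -0.1926,  0.012 ]))]
charger [([301.6, 262.7], 0.81, array([ 0.6529, -0.2443,  0.    ]))]
```

View pics/w9.png

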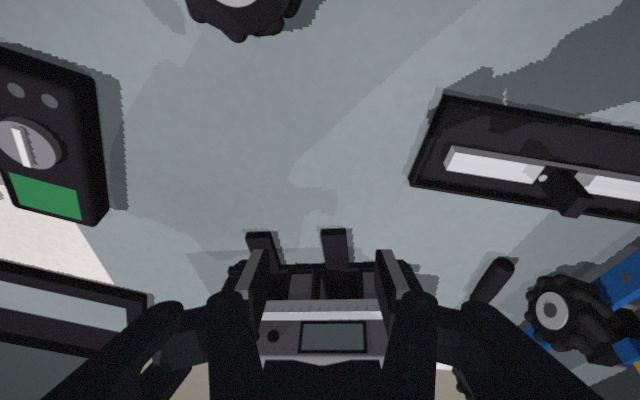

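```bash

python3 -m handwheel '[{"offset":[25,0,0],"rot":[-1.3,0,0],"claw":1},{"offset":[25,0,0],"rot":[-1.3,0,0],"claw":1},{"offset":[0,0,0],"rot":[-1.3,0,0],"claw":1},{"offset":[0,0,0],"rot":[0,0,0],"claw":1}]'
python3 - <<'E'
from h import *
f=imaging.grab_frame('wrist'); save(f,'w10'); o=(.6476,-.2389)
x,y,z,pr=meas(f,o,11.3); C=(x,y,z)
slope('beam front',C,(z>60)&(z<100)&(x>-15)&(x<15)&(abs(y)<90))
slope('all front low',C,(z>15)&(z<50)&(x>-15)&(x<15)&(abs(y)<110))
for s in (1,-1):
    pr('sill %d'%s,(z>8)&(z<15)&(x<-15)&(x>-80)&(y*s>20)&(y*s<75))
pr('front>56',(z>58)&(z<120)&(x>-15)&(x<40)&(abs(y)<130))
for zz in range(14,118,6):
    q=(abs(z-zz)<3)&(x>-20)&(x<20)&(abs(y)<120)
    if q.sum()>10: print(zz,q.sum(),'x',np.percentile(x[q],[5,50]).round(1),'y',np.percentile(y[q],[1,50,99]).round(1))
for t in "slot_l charger".split():
    r=imaging.mark_of(t,'wrist'); print(t,[(np.round(x['uv'],1).tolist(),round(float(x['conf']),2),onz(f,*x['uv'],.012 if t=='slot_l' else 0).round(4)) for x in r[:3]])
E
```

```text
clock: 13.0
position: [0.3824, -0.2191, 0.166]
tool_rot: [3.133, 0.408, -3.052]
force: [-0.4, -0.5, 1.0]
grip_width: 0.0853
beam front 1431 x=5.20 slope 1.17 deg std 1.27 y [-86.   88.3]
all front low 1794 x=9.66 slope 1.66 deg std 4.13 y [-94.3  97.7]
sill 1 553 x [-60.3 -59.4 -40.3 -17.7 -16. ] y [27.3 28.4 42.1 55.7 56.9] z [ 9.6 11.  11.9]
sill -1 570 x [-62.1 -61.2 -41.4 -17.6 -15.4] y [-64.6 -63.1 -49.1 -35.3 -34.6] z [ 9.2 11.1 11.9]
front>56 4164 x [ 2.3  3.3 13.2 25.9 27.6] y [-85.1 -74.9   6.   90.4  97.8] z [59.7 71.  85. ]
14 805 x [-16.1   8.1] y [-87.5   5.7  97.3]
20 327 x [ 1.6 12.2] y [-90.3   5.3  98.2]
26 328 x [ 1.9 12. ] y [-91.3   2.   98.3]
32 332 x [ 1.8 12. ] y [-93.2   1.2  98.2]
38 361 x [ 1.5 12. ] y [-94.2   2.5  98. ]
44 377 x [ 2.  12.1] y [-95.1   3.1  98.3]
50 304 x [ 1.5 11. ] y [-96.6  -1.2  97.7]
56 523 x [2.3 4.9] y [-92.4   5.6  97.7]
62 752 x [2.8 5. ] y [-91.2   3.1  98.2]
68 1083 x [2.9 5.9] y [-84.2   7.2  98. ]
74 496 x [ 4.5 11.9] y [-82.    5.6  97.5]
86 35 x [18.4 19.4] y [-64.4 -55.4 -30.6]
92 37 x [18.3 19.4] y [-65.1 -57.1 -33.7]
slot_l [([316.1, 297.4], 0.96, array([ 0.6356, -0.2018,  0.012 ])), ([606.3, 303.1], 0.69, array([0.617, 0.195, 0.012])), ([248.9, 307.0], 0.6, array([ 0.6666, -0.2914,  0.012 ]))]
charger [([286.7, 294.0], 0.97, array([ 0.6496, -0.2412,  0.    ]))]
```

View pics/w10.png

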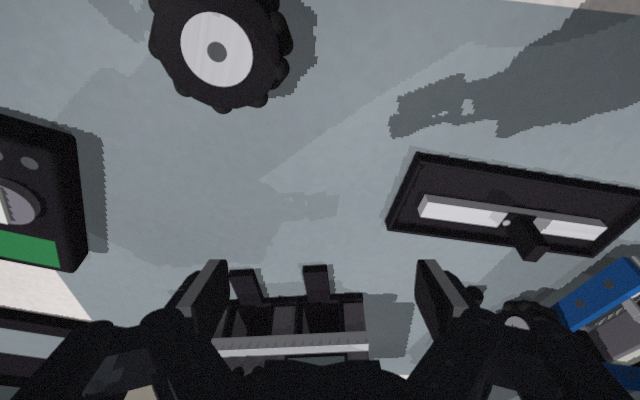

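```bash

python3 - <<'E'
from h import *
f=imaging.grab_frame('wrist'); yaw=10.15
o=np.array([.6476,-.2389,0])+Ro.from_euler('z',yaw,degrees=True).apply([.004,-.0027,0]); print(o)
x,y,z,pr=meas(f,o,yaw); C=(x,y,z)
slope('beam front',C,(z>58)&(z<68)&(x>-8)&(x<8)&(abs(y)<90))
for s in (1,-1):
    q=(z>8)&(z<15)&(x<-15)&(x>-80)&(y*s>20)&(y*s<75)
    pr('sill %d'%s,q)
    for x0 in (-55,-45,-35,-25): 
        r=q&(abs(x-x0)<5); print('   ',x0,np.percentile(y[r],[2,98]).round(1),np.percentile(y[r],[2,98]).mean().round(2))
for zz in range(16,56,8):
    q=(abs(z-zz)<4)&(x>-10)&(x<3)&(abs(y)<120)
    yy=np.sort(y[q]); g=np.where(np.diff(yy)>6)[0]; print(zz,[(round(a,1),round(b,1)) for a,b in zip(yy[g],yy[g+1])],yy[[0,-1]].round(1))
i=crop(f,190,400,240,390,3.6)
for s in(1,-1):
    drawbox(i,f,box(-65,0,46*s-15,46*s+15,2,12),o,yaw,(0,255,0),3.6,(190,240))
    drawbox(i,f,box(0,57,46*s-22.5,46*s+22.5,12,56),o,yaw,(0,0,255),3.6,(190,240))
drawbox(i,f,box(0,10,-105,105,56,80),o,yaw,(0,255,255),3.6,(190,240))
cv2.imwrite('pics/w10o.png',i)
E
```

```text
[ 0.65201321 -0.24085284  0.        ]
beam front 1021 x=0.81 slope 0.07 deg std 0.59 y [-86.9  88. ]
sill 1 601 x [-65.3 -64.2 -43.4 -18.  -15.4] y [29.4 30.6 44.2 57.7 58.8] z [ 9.6 11.1 11.8]
    -55 [30.2 58.8] 44.47
    -45 [29.6 58.1] 43.84
    -35 [29.7 58.4] 44.05
    -25 [29.7 58.8] 44.29
sill -1 605 x [-65.2 -64.3 -43.2 -17.7 -15.5] y [-62.6 -61.4 -47.4 -33.4 -32.8] z [ 9.2 11.1 11.9]
    -55 [-62.4 -33. ] -47.7
    -45 [-62.1 -32.9] -47.54
    -35 [-62.7 -33. ] -47.83
    -25 [-62.4 -33. ] -47.66
16 [(np.float64(-73.2), np.float64(-56.2)), (np.float64(-56.2), np.float64(-22.8)), (np.float64(-16.4), np.float64(11.8)), (np.float64(24.8), np.float64(33.7)), (np.float64(33.7), np.float64(42.9)), (np.float64(42.9), np.float64(58.0)), (np.float64(58.0), np.float64(69.0))] [-80.5  75.9]
24 [(np.float64(-72.6), np.float64(-22.9)), (np.float64(-16.0), np.float64(11.8)), (np.float64(18.7), np.float64(68.7))] [-79.8  75.5]
32 [(np.float64(-72.0), np.float64(-23.0)), (np.float64(-16.3), np.float64(12.3)), (np.float64(18.9), np.float64(69.6))] [-80.6  75.2]
40 [(np.float64(-72.5), np.float64(-22.9)), (np.float64(-16.4), np.float64(11.7)), (np.float64(19.3), np.float64(68.1))] [-80.2  75.9]
48 [(np.float64(-72.4), np.float64(-22.9)), (np.float64(-16.2), np.float64(12.3)), (np.float64(18.6), np.float64(68.8))] [-80.2  75.5]
```

View pics/w10o.png

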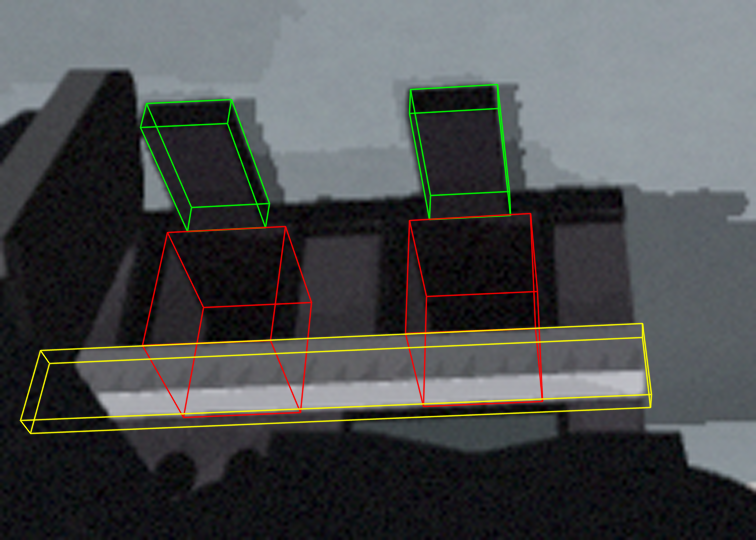

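```bash
cat >> h.py <<'E'
def wpt(o,yaw,p): return Ro.from_euler('z',yaw,degrees=True).apply(np.array(p)/1000)+np.array([o[0],o[1],0])
RO=((.6406,.2174),-10.85); CH=((.6523,-.2426),10.15)
E
python3 - <<'E'
from h import *
print(wpt(*RO,[-150,42,200])); delta(wpt(*RO,[-150,42,200]),-10.85,35)
E
```

```text
[0.50118751 0.28688495 0.2       ]
t 13.20 pos [ 0.3829 -0.2193  0.1666] grip 0.0859 F [-0.3 -0.5  0.2]
trans in CURRENT axes [-163.8  493.    37.6]  in TARGET axes [-36.3 519.4 -15.4]
rot (tool, deg) [  8.22 -11.55  14.04]
```

```bash

python3 -m handwheel '[{"offset":[0,20,-5],"rot":[2.74,-3.85,4.68],"claw":0.25},{"offset":[0,30,-5],"rot":[2.74,-3.85,4.68],"claw":0.25},{"offset":[0,30,-5],"rot":[2.74,-3.85,4.68],"claw":0.25},{"offset":[-2,35,0],"rot":[0,0,0],"claw":0.25},{"offset":[-3,35,0],"rot":[0,0,0],"claw":0.25},{"offset":[-3,35,0],"rot":[0,0,0],"claw":0.25},{"offset":[-3,35,0],"rot":[0,0,0],"claw":0.25},{"offset":[-3,35,0],"rot":[0,0,0],"claw":0.25},{"offset":[-3,35,0],"rot":[0,0,0],"claw":0.25},{"offset":[-3,35,0],"rot":[0,0,0],"claw":0.25},{"offset":[-3,35,0],"rot":[0,0,0],"claw":0.25},{"offset":[0,0,0],"rot":[0,0,0],"claw":0.25}]'
python3 - <<'E'
from h import *
delta(wpt(*RO,[-150,42,200]),-10.85,35)
E
```

```text
clock: 14.4
position: [0.4209, 0.0116, 0.181]
tool_rot: [-3.134, 0.398, -3.129]
force: [0.1, -0.2, -0.1]
grip_width: 0.053
t 14.40 pos [0.4209 0.0116 0.181 ] grip 0.053 F [ 0.1 -0.2 -0.1]
trans in CURRENT axes [-84.6 274.3  13.1]  in TARGET axes [-33.  285.5  -0. ]
rot (tool, deg) [  5.2  -12.09  10.2 ]
```

```bash

python3 -m handwheel '[{"offset":[-4,22,0],"rot":[0.9,-2,1.7],"claw":0.25},{"offset":[-4,22,0],"rot":[0.9,-2,1.7],"claw":0.25},{"offset":[-4,22,0],"rot":[0.9,-2,1.7],"claw":0.25},{"offset":[-4,22,0],"rot":[0.9,-2,1.7],"claw":0.25},{"offset":[-4,22,0],"rot":[0.9,-2,1.7],"claw":0.25},{"offset":[-4,22,0],"rot":[0.9,-2,1.7],"claw":0.25},{"offset":[-4,25,0],"rot":[0,0,0],"claw":0.25},{"offset":[-4,25,0],"rot":[0,0,0],"claw":0.25},{"offset":[-4,25,0],"rot":[0,0,0],"claw":0.25},{"offset":[-4,25,0],"rot":[0,0,0],"claw":0.25},{"offset":[-4,25,0],"rot":[0,0,0],"claw":0.25},{"offset":[0,0,0],"rot":[0,0,0],"claw":0.25}]'
python3 - <<'E'
from h import *
delta(wpt(*RO,[-150,42,200]),-10.85,35)
E
```

```text
clock: 15.6
position: [0.4968, 0.2591, 0.2026]
tool_rot: [-3.136, 0.606, 2.948]
force: [-0.8, -1.4, -1.4]
grip_width: 0.0533
t 15.60 pos [0.4968 0.2591 0.2026] grip 0.0533 F [-0.8 -1.4 -1.4]
trans in CURRENT axes [ 2.3 28.2  1.4]  in TARGET axes [ 2.2 28.1  1.6]
rot (tool, deg) [-0.47 -0.3  -0.2 ]
```

```bash

python3 -m handwheel '[{"offset":[1,14,0],"rot":[-0.5,-0.3,-0.2],"claw":0.25},{"offset":[1,14,0],"rot":[0,0,0],"claw":0.25},{"offset":[0,0,15],"rot":[0,0,0],"claw":0.25},{"offset":[0,0,20],"rot":[0,0,0],"claw":0.25},{"offset":[0,0,20],"rot":[0,0,0],"claw":0.25},{"offset":[0,0,0],"rot":[0,0,0],"claw":0.25},{"offset":[0,0,0],"rot":[0,0,0],"claw":0.25}]'
python3 - <<'E'
from h import *
delta(wpt(*RO,[-58,42,68]),-10.85,35)
f=imaging.grab_frame('wrist'); save(f,'w11')
x,y,z,pr=meas(f,*RO)
for s in(1,-1): pr('pack',(z>80)&(z<88)&(x>-78)&(x<-45)&(y*s>12)&(y*s<75))
for s in(1,-1): pr('pack end',(z>60)&(z<82)&(x>-92)&(x<-70)&(y*s>15)&(y*s<70))
pr('brk l',(z>69)&(z<82)&(x>-130)&(x<-60)&(y>80)&(y<110))
pr('brk r',(z>69)&(z<82)&(x>-130)&(x<-60)&(y<-80)&(y>-110))
E
```

```text
clock: 16.3
position: [0.5307, 0.2777, 0.156]
tool_rot: [-3.14, 0.61, 2.952]
force: [-0.7, -0.6, 0.8]
grip_width: 0.0533
t 16.30 pos [0.5307 0.2777 0.156 ] grip 0.0533 F [-0.7 -0.6  0.8]
trans in CURRENT axes [  0.2   3.7 107.2]  in TARGET axes [  0.3   3.4 107.2]
rot (tool, deg) [-0.13 -0.04 -0.03]
pack 1382 x [-77.8 -77.1 -63.2 -46.8 -45.4] y [23.6 25.3 42.5 60.3 62. ] z [83.  83.9 84.7]
pack 1469 x [-77.9 -77.5 -63.5 -46.8 -45.3] y [-60.3 -58.2 -40.4 -22.9 -21.9] z [82.3 83.9 84.7]
pack end 1375 x [-80.3 -80.  -79.1 -78.2 -77.8] y [23.4 25.1 42.8 60.6 62.3] z [61.2 71.4 81.1]
pack end 1441 x [-79.8 -79.4 -78.6 -76.6 -71.6] y [-60.6 -58.8 -40.  -22.  -21.7] z [61.2 71.4 80.9]
brk l 369 x [-115.1 -114.6 -106.9  -72.6  -71. ] y [89.9 90.  92.4 95.7 96.1] z [69.6 74.6 77.6]
brk r 468 x [-115.4 -114.7 -107.3  -72.6  -70.7] y [-96.3 -95.5 -91.1 -89.4 -89. ] z [69.6 73.9 77.5]
```

View pics/w11.png

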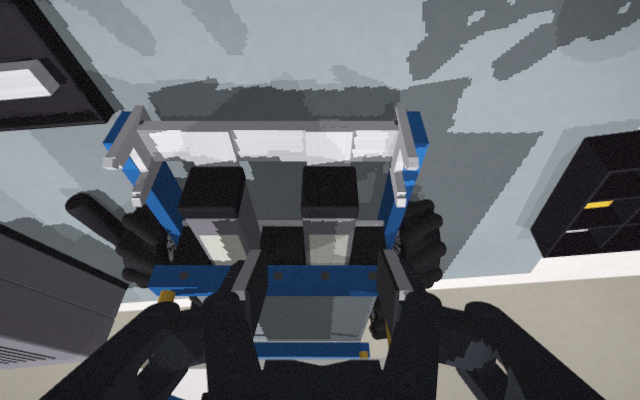

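```bash

python3 -m handwheel '[{"offset":[0,4,0],"rot":[0,0,0],"claw":0.25},{"offset":[0,0,18],"rot":[0,0,0],"claw":0.25},{"offset":[0,0,18],"rot":[0,0,0],"claw":0.25},{"offset":[0,0,18],"rot":[0,0,0],"claw":0.25},{"offset":[0,0,18],"rot":[0,0,0],"claw":0.25},{"offset":[0,0,14],"rot":[0,0,0],"claw":0.25},{"offset":[0,0,10],"rot":[0,0,0],"claw":0.25},{"offset":[0,0,0],"rot":[0,0,0],"claw":0.25}]'
python3 - <<'E'
from h import *
delta(wpt(*RO,[-58,42.8,68]),-10.85,35)
f=imaging.grab_frame('wrist'); save(f,'w12')
E
```

```text
clock: 17.15
position: [0.5862, 0.2705, 0.0765]
tool_rot: [-3.139, 0.61, 2.951]
force: [-0.7, -1.2, -0.1]
grip_width: 0.0533
t 17.15 pos [0.5862 0.2705 0.0765] grip 0.0533 F [-0.7 -1.2 -0.1]
trans in CURRENT axes [ 0.4  0.9 10.1]  in TARGET axes [ 0.4  0.9 10.1]
rot (tool, deg) [-0.19 -0.06 -0.08]
```

View pics/w12.png

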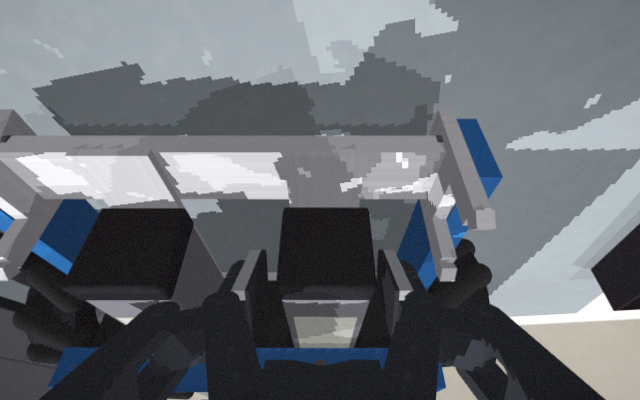

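```bash

python3 -m handwheel '[{"offset":[0,0.8,6],"rot":[0,0,0],"claw":0.25},{"offset":[0,0,4],"rot":[0,0,0],"claw":0.25},{"offset":[0,0,0],"rot":[0,0,0],"claw":-1},{"offset":[0,0,0],"rot":[0,0,0],"claw":-1},{"offset":[0,0,0],"rot":[0,0,0],"claw":-1},{"offset":[0,0,0],"rot":[0,0,0],"claw":-1}]' 80
python3 - <<'E'
from h import *
delta(wpt(*RO,[-188,42.8,68]),-10.85,35)
f=imaging.grab_frame('wrist'); save(f,'w13')
x,y,z,pr=meas(f,*RO)
pr('pack end',(z>60)&(z<82)&(x>-92)&(x<-70)&(y>15)&(y<70))
E
```

```text
clock: 17.8
position: [0.5916, 0.2706, 0.069]
tool_rot: [-3.14, 0.61, 2.951]
force: [-0.2, 0.3, -1.0]
grip_width: 0.0388
t 17.80 pos [0.5916 0.2706 0.069 ] grip 0.0388 F [-0.2  0.3 -1. ]
trans in CURRENT axes [107.   -0.5 -73.6]  in TARGET axes [107.   -0.2 -73.7]
rot (tool, deg) [-0.14 -0.04 -0.06]
pack end 6333 x [-81.6 -80.1 -79.  -74.9 -71.1] y [16.8 20.2 42.4 64.3 67.8] z [61.6 72.6 81.1]
```

View pics/w13.png

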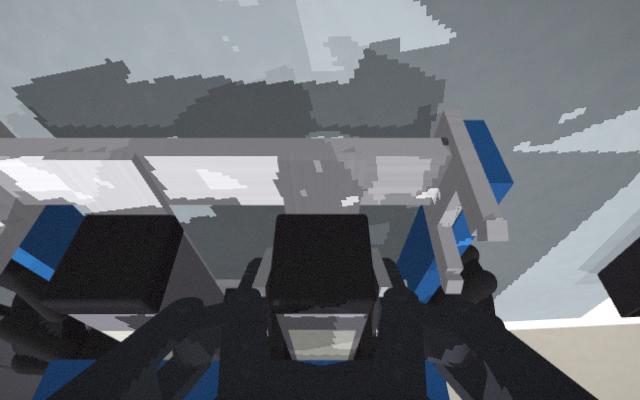

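```bash

python3 -m handwheel '[{"offset":[8.2,0,-5.7],"rot":[0,0,0],"claw":-1},{"offset":[12.3,0,-8.6],"rot":[0,0,0],"claw":-1},{"offset":[16.4,0,-11.5],"rot":[0,0,0],"claw":-1},{"offset":[16.4,0,-11.5],"rot":[0,0,0],"claw":-1},{"offset":[16.4,0,-11.5],"rot":[0,0,0],"claw":-1},{"offset":[16.4,0,-11.5],"rot":[0,0,0],"claw":-1},{"offset":[16.4,0,-11.5],"rot":[0,0,0],"claw":-1},{"offset":[8.2,0,-5.7],"rot":[0,0,0],"claw":-1},{"offset":[0,0,0],"rot":[0,0,0],"claw":-1}]'
python3 - <<'E'
from h import *
delta(wpt(*RO,[-188,42.8,68]),-10.85,35)
f=imaging.grab_frame('wrist'); save(f,'w14')
E
```

```text
clock: 18.75
position: [0.458, 0.2969, 0.069]
tool_rot: [-3.14, 0.61, 2.953]
force: [0.1, 1.0, -1.8]
grip_width: 0.0397
t 18.75 pos [0.458  0.2969 0.069 ] grip 0.0397 F [ 0.1  1.  -1.8]
trans in CURRENT axes [-4.6 -0.9  4.5]  in TARGET axes [-4.6 -0.9  4.5]
rot (tool, deg) [-0.07 -0.06  0.05]
```

View pics/w14.png

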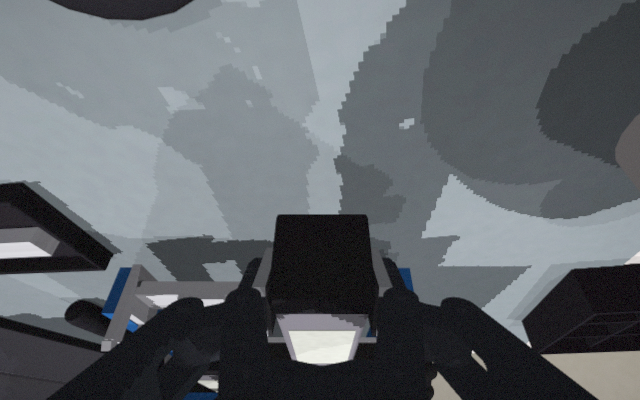

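```bash

python3 -m handwheel '[{"offset":[-5,0,-8],"rot":[0,0,0],"claw":-1},{"offset":[-9,0,-12],"rot":[0,0,0],"claw":-1},{"offset":[-9,0,-13],"rot":[0,0,0],"claw":-1},{"offset":[0,0,-18],"rot":[0,0,0],"claw":-1},{"offset":[0,0,-18],"rot":[0,0,0],"claw":-1},{"offset":[0,0,-18],"rot":[0,0,0],"claw":-1},{"offset":[0,0,-18],"rot":[0,0,0],"claw":-1},{"offset":[0,0,0],"rot":[0,0,0],"claw":-1}]'
python3 - <<'E'
from h import *
s=status.observe(); print(s['moment'])
delta([.42,.05,.17],-4,35)
f=imaging.grab_frame('scene'); save(f,'s15')
E
```

```text
clock: 19.6
position: [0.4187, 0.3048, 0.1703]
tool_rot: [3.141, 0.612, 2.95]
force: [0.1, -0.7, -3.4]
grip_width: 0.0392
[0.23687795 1.10663838 0.0151619 ]
t 19.60 pos [0.4187 0.3048 0.1703] grip 0.0392 F [ 0.1 -0.7 -3.4]
trans in CURRENT axes [ -40.6 -249.9   28.7]  in TARGET axes [ -15.5 -254.1   11.2]
rot (tool, deg) [-3.98  0.07 -5.72]
```

View pics/s15.png

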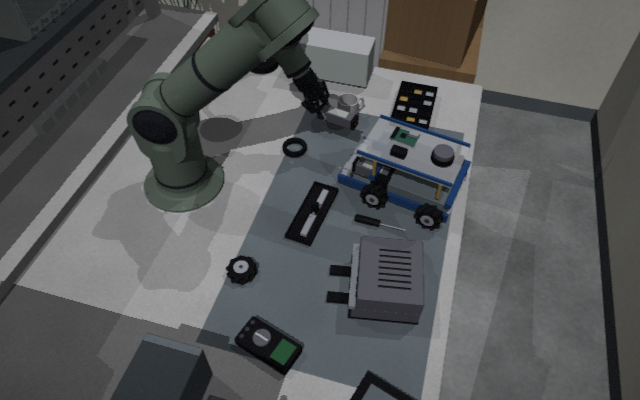

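```bash

python3 -m handwheel '[{"offset":[0,-15,0],"rot":[-0.4,0,-0.6],"claw":-1},{"offset":[0,-25,0],"rot":[-0.4,0,-0.6],"claw":-1},{"offset":[-2,-28,2],"rot":[-0.4,0,-0.6],"claw":-1},{"offset":[-2,-28,2],"rot":[-0.4,0,-0.6],"claw":-1},{"offset":[-3,-28,2],"rot":[-0.8,0,-1.2],"claw":-1},{"offset":[-3,-28,2],"rot":[-0.8,0,-1.2],"claw":-1},{"offset":[-3,-28,2],"rot":[-0.8,0,-1.2],"claw":-1},{"offset":[-3,-28,2],"rot":[-0.8,0,-1.2],"claw":-1},{"offset":[-3,-28,2],"rot":[-0.8,0,-1.2],"claw":-1},{"offset":[-3,-28,2],"rot":[-0.8,0,-1.2],"claw":-1},{"offset":[-3,-28,2],"rot":[-0.8,0,-1.2],"claw":-1},{"offset":[-3,-28,2],"rot":[-0.8,0,-1.2],"claw":-1}]'
python3 - <<'E'
from h import *
print(wpt(*CH,[-160,46,150]))
delta(wpt(*CH,[-160,46,150]),10.15,35)
E
```

```text
clock: 20.85
position: [0.4713, 0.0086, 0.1923]
tool_rot: [-3.114, 0.564, -3.082]
force: [0.0, 1.0, -3.3]
grip_width: 0.0393
[ 0.48669765 -0.22551604  0.15      ]
t 20.85 pos [0.4713 0.0086 0.1923] grip 0.0393 F [ 0.   1.  -3.3]
trans in CURRENT axes [  21.5 -233.5   43. ]  in TARGET axes [  45.6 -233.1   19.7]
rot (tool, deg) [-5.32 -2.78 -5.55]
```

```bash

python3 -m handwheel '[{"offset":[4,-28,3],"rot":[-0.7,-0.35,-0.7],"claw":-1},{"offset":[4,-28,3],"rot":[-0.7,-0.35,-0.7],"claw":-1},{"offset":[4,-28,3],"rot":[-0.7,-0.35,-0.7],"claw":-1},{"offset":[4,-28,3],"rot":[-0.7,-0.35,-0.7],"claw":-1},{"offset":[4,-28,3],"rot":[-0.7,-0.35,-0.7],"claw":-1},{"offset":[4,-28,3],"rot":[-0.7,-0.35,-0.7],"claw":-1},{"offset":[4,-28,3],"rot":[-0.7,-0.35,-0.7],"claw":-1},{"offset":[4,-28,3],"rot":[-0.5,-0.35,-0.7],"claw":-1},{"offset":[0,0,0],"rot":[0,0,0],"claw":-1}]'
python3 - <<'E'
from h import *
delta(wpt(*CH,[-150,46,70]),10.15,35)
f=imaging.grab_frame('wrist'); save(f,'w16')
E
```

```text
clock: 21.75
position: [0.4812, -0.2189, 0.1561]
tool_rot: [3.141, 0.609, -2.969]
force: [0.3, 1.0, -4.0]
grip_width: 0.0393
t 21.75 pos [ 0.4812 -0.2189  0.1561] grip 0.0393 F [ 0.3  1.  -4. ]
trans in CURRENT axes [37.5 -7.5 78.8]  in TARGET axes [37.7 -7.5 78.7]
rot (tool, deg) [-0.12 -0.11 -0.2 ]
```

View pics/w16.png

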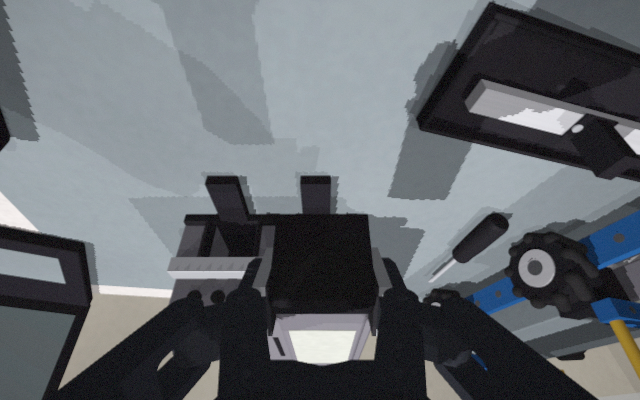

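```bash
cat >> h.py <<'E'
def sills(f):
    x,y,z,pr=meas(f,*CH)
    for s in (1,-1):
        q=(z>7)&(z<15)&(x<-10)&(x>-75)&(y*s>20)&(y*s<75)
        pr('sill %d'%s,q)
        for x0 in (-58,-48,-38,-28):
            r=q&(abs(x-x0)<5)
            if r.sum()>20: print('   ',x0,np.percentile(y[r],[2,98]).round(1),np.percentile(y[r],[2,98]).mean().round(2))
    slope('beam',(x,y,z),(z>58)&(z<68)&(x>-8)&(x<8)&(abs(y)<100))
E
python3 - <<'E'
from h import *
f=imaging.grab_frame('wrist'); sills(f)
C=cloud(f); Q=inframe(C,*CH)*1000
print('pack end face',Q[240:300:20,322].round(1),'edges', Q[270,278:284].round(1)[0],Q[270,360].round(1))
# pack end face plane yaw
sub=Q[220:300,285:360].reshape(-1,3); A=np.c_[np.ones(len(sub)),sub[:,1]]; print(np.linalg.lstsq(A,sub[:,0],rcond=None)[0])
A=np.c_[np.ones(len(sub)),sub[:,1],sub[:,2]]; s=np.linalg.lstsq(A,sub[:,0],rcond=None)[0]; print('end face x=a+b*y+c*z',s, 'y range',sub[:,1].min(),sub[:,1].max(),sub[:,2].min(),sub[:,2].max())
p,R,_=pose(); print('tcp',inframe(p,*CH)*1000)
E
```

```text
sill 1 1003 x [-64.9 -64.2 -44.  -16.1 -13.6] y [31.  32.2 45.7 58.9 60.5] z [ 8.9 11.1 11.8]
    -58 [31.3 60.5] 45.9
    -48 [31.5 59.9] 45.71
    -38 [31.1 59.8] 45.43
    -28 [31.2 59.8] 45.53
sill -1 1084 x [-64.8 -64.2 -42.4 -14.  -11.3] y [-61.  -59.6 -45.5 -31.6 -31.2] z [ 8.6 11.1 11.9]
    -58 [-60.9 -31.3] -46.07
    -48 [-60.8 -31.3] -46.03
    -38 [-60.6 -31.3] -45.94
    -28 [-60.7 -31.2] -45.94
beam 611 x=0.88 slope -0.02 deg std 0.57 y [-99.  -20.1]
pack end face [[-185.1   55.5  146.2]
 [-185.5   55.5  155.3]
 [-183.8   55.5  162.8]] edges [-186.4   38.8  160. ] [-185.7   69.9  159.7]
[-1.85585237e+02  4.96402343e-04]
end face x=a+b*y+c*z [-1.53837085e+02  3.63807189e-04 -2.05180814e-01] y range 39.77754949279074 71.28421860790993 135.7457650162176 213.02862430526758
tcp [-163.41829454   57.46149324  156.85719356]
```

```bash

python3 - <<'E'
from h import *
for i in range(3):
    p,R,s=pose(); print(s['clock'],p,inframe(p,*CH)*1000, np.abs(s['qd']).max())
    if i<2: imaging.grab_frame('wrist')
delta(wpt(*CH,[-150,46,70]),10.15,35)
E
```

```text
21.85 [ 0.48131304 -0.21483631  0.15685719] [-163.41829454   57.46149324  156.85719356] 0.02802471223105495
21.9 [ 0.48146016 -0.21382289  0.15712989] [-163.09488672   58.43313122  157.12989083] 0.01564034074838914
21.95 [ 0.48162271 -0.21327382  0.15731342] [-162.8381218    58.94496013  157.31342345] 0.007852518535835143
t 21.95 pos [ 0.4816 -0.2133  0.1573] grip 0.0391 F [ 0.4 -0.1 -2.9]
trans in CURRENT axes [ 39.5 -13.1  78.9]  in TARGET axes [ 39.6 -12.9  78.9]
rot (tool, deg) [ 0.15 -0.05  0.05]
```

```bash

python3 -m handwheel '[{"offset":[8,-3,16],"rot":[0,0,0],"claw":-1},{"offset":[8,-3,16],"rot":[0,0,0],"claw":-1},{"offset":[8,-3,16],"rot":[0,0,0],"claw":-1},{"offset":[8,-3,16],"rot":[0,0,0],"claw":-1},{"offset":[7,-1,15],"rot":[0,0,0],"claw":-1},{"offset":[0,0,0],"rot":[0,0,0],"claw":-1},{"offset":[0,0,0],"rot":[0,0,0],"claw":-1},{"offset":[0,0,0],"rot":[0,0,0],"claw":-1}]'
python3 - <<'E'
from h import *
delta(wpt(*CH,[-150,46,40]),10.15,35)
f=imaging.grab_frame('wrist'); save(f,'w17'); sills(f)
Q=inframe(cloud(f),*CH)*1000; x,y,z=Q[200:300,270:375].reshape(-1,3).T
q=(abs(x+172)<6)
print('end',np.percentile(x[q],[5,50,95]).round(1),np.percentile(y[q],[1,99]).round(1),np.percentile(z[q],[1,99]).round(1))
A=np.c_[np.ones(q.sum()),y[q],z[q]]; print(np.linalg.lstsq(A,x[q],rcond=None)[0])
p,R,s=pose(); print('tcp',inframe(p,*CH)*1000)
E
```

```text
clock: 22.75
position: [0.4975, -0.2237, 0.0714]
tool_rot: [3.141, 0.611, -2.962]
force: [0.5, -0.8, -3.0]
grip_width: 0.039
t 22.75 pos [ 0.4975 -0.2237  0.0714] grip 0.039 F [ 0.5 -0.8 -3. ]
trans in CURRENT axes [18.8  0.1 25.2]  in TARGET axes [18.8  0.1 25.2]
rot (tool, deg) [0.11 0.01 0.11]
sill -1 1316 x [-65.1 -64.5 -44.7 -14.2 -11.2] y [-61.  -59.7 -45.3 -31.4 -31.1] z [ 8.  11.1 11.7]
    -58 [-60.7 -31.1] -45.87
    -48 [-60.5 -31.1] -45.77
    -38 [-60.7 -31.1] -45.89
    -28 [-60.9 -31.2] -46.06
beam 475 x=0.99 slope 0.02 deg std 0.69 y [-77.9  89.5]
end [-171.3 -170.4 -169.4] [26.  64.5] [48.2 85.4]
[-1.70118143e+02 -4.75515954e-03 -4.93904282e-04]
tcp [-149.13518045   45.6472431    71.37957011]
```

View pics/w17.png

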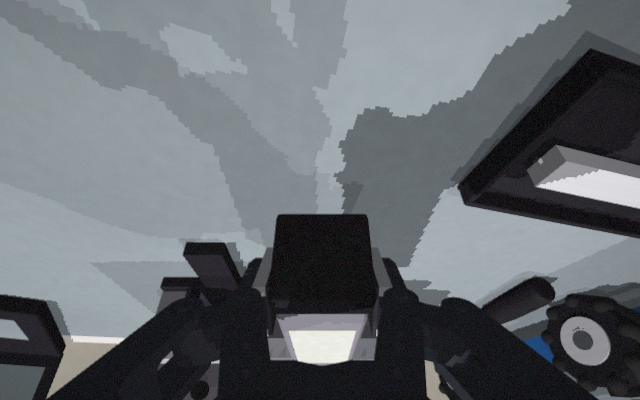

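```bash

python3 -m handwheel '[{"offset":[5.7,0.4,8.2],"rot":[0,0,0],"claw":-1},{"offset":[5.7,0,8.2],"rot":[0,0,0],"claw":-1},{"offset":[4,0,5.7],"rot":[0,0,0],"claw":-1},{"offset":[2.8,0,4.1],"rot":[0,0,0],"claw":-1},{"offset":[0,0,0],"rot":[0,0,0],"claw":-1},{"offset":[0,0,0],"rot":[0,0,0],"claw":-1}]'
python3 - <<'E'
from h import *
delta(wpt(*CH,[-110,46,37]),10.15,35)
p,R,s=pose(); print('tcp',inframe(p,*CH)*1000)
E
```

```text
clock: 23.4
position: [0.4974, -0.2234, 0.0389]
tool_rot: [3.14, 0.611, -2.963]
force: [1.1, -0.7, -2.8]
grip_width: 0.039
t 23.40 pos [ 0.4974 -0.2234  0.0389] grip 0.039 F [ 1.1 -0.7 -2.8]
trans in CURRENT axes [-30.9  -0.3  23.9]  in TARGET axes [-30.9  -0.2  23.9]
rot (tool, deg) [ 0.13 -0.01  0.05]
tcp [-149.05515151   46.16517603   38.87589747]
```

```bash

python3 -m handwheel '[{"offset":[-7.8,0,6],"rot":[0,0,0],"claw":-1},{"offset":[-8,0,6],"rot":[0,0,0],"claw":-1},{"offset":[-8.2,0,5.7],"rot":[0,0,0],"claw":-1},{"offset":[-6,0,4.2],"rot":[0,0,0],"claw":-1},{"offset":[0,0,0],"rot":[0,0,0],"claw":-1}]'
python3 - <<'E'
from h import *
delta(wpt(*CH,[-80,46,36.5]),10.15,35)
p,R,s=pose(); print('tcp',inframe(p,*CH)*1000,s['moment'])
f=imaging.grab_frame('scene'); save(f,'s18'); cv2.imwrite('pics/s18.png',crop(f,270,450,210,340,4))
E
```

```text
clock: 23.9
position: [0.5351, -0.2161, 0.0381]
tool_rot: [3.14, 0.611, -2.962]
force: [0.2, 0.6, -3.1]
grip_width: 0.0389
t 23.90 pos [ 0.5351 -0.2161  0.0381] grip 0.0389 F [ 0.2  0.6 -3.1]
trans in CURRENT axes [-24.2  -0.8  18.9]  in TARGET axes [-24.2  -0.7  18.9]
rot (tool, deg) [0.16 0.02 0.11]
tcp [-110.67376129   46.69370516   38.10434291] [-0.19886476  1.14758063  0.04541658]
```

View pics/s18.png

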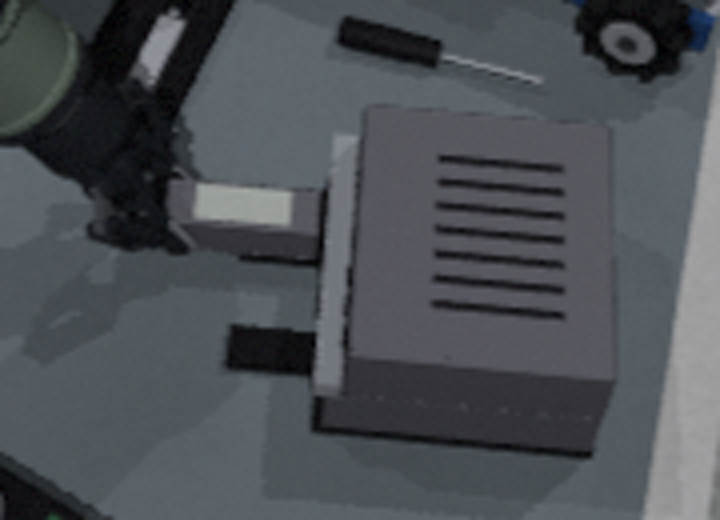

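```bash

python3 -m handwheel '[{"offset":[-6,-0.5,4.7],"rot":[0,0,0],"claw":-1},{"offset":[-6,0,4.7],"rot":[0,0,0],"claw":-1},{"offset":[-6,0,4.5],"rot":[0,0,0],"claw":-1},{"offset":[-6,0,4.2],"rot":[0,0,0],"claw":-1},{"offset":[-4,0,2.8],"rot":[0,0,0],"claw":-1},{"offset":[0,0,0],"rot":[0,0,0],"claw":-1}]'
python3 - <<'E'
from h import *
delta(wpt(*CH,[-65,46,36.5]),10.15,35)
p,R,s=pose(); print('tcp',inframe(p,*CH)*1000,s['moment'],Ro.from_euler('z',-10.15,degrees=True).apply(s['force']))
E
```

```text
clock: 24.55
position: [0.569, -0.2107, 0.0369]
tool_rot: [3.14, 0.611, -2.963]
force: [0.1, -0.8, -2.7]
grip_width: 0.0392
t 24.55 pos [ 0.569  -0.2107  0.0369] grip 0.0392 F [ 0.1 -0.8 -2.7]
trans in CURRENT axes [-9.1 -0.1  6.8]  in TARGET axes [-9.1 -0.1  6.8]
rot (tool, deg) [ 0.15 -0.    0.08]
tcp [-76.34702621  46.09767057  36.89082279] [-0.21111849  1.08960873  0.02167319] [-0.07668293 -0.79761473 -2.66872629]
```

```bash

python3 -m handwheel '[{"offset":[-2.4,0,1.8],"rot":[0,0,0],"claw":-1},{"offset":[-2.4,0,1.8],"rot":[0,0,0],"claw":-1},{"offset":[-2.4,0,1.7],"rot":[0,0,0],"claw":-1},{"offset":[-1.64,0,1.15],"rot":[0,0,0],"claw":-1},{"offset":[-1.64,0,1.15],"rot":[0,0,0],"claw":-1},{"offset":[-1.64,0,1.15],"rot":[0,0,0],"claw":-1}]' 100
cat >> h.py <<'E'
def st():
    p,R,s=pose(); print('clk',s['clock'],'tcp ch',(inframe(p,*CH)*1000).round(2),'Fch',Ro.from_euler('z',-10.15,degrees=True).apply(s['force']).round(1),'w',round(s['grip_width'],4))
E
python3 - <<'E'
from h import *
st()
E
```

```text
clock: 25.15
position: [0.5832, -0.2084, 0.0365]
tool_rot: [3.14, 0.61, -2.963]
force: [1.0, 0.3, -2.6]
grip_width: 0.0387
clk 25.15 tcp ch [-62.    45.85  36.53] Fch [ 1.   0.1 -2.6] w 0.0387
```

Contact end is at about x=57; now feel for the block.

```bash

python3 -m handwheel '[{"offset":[-1.64,0,1.15],"rot":[0,0,0],"claw":-1},{"offset":[-1.64,0,1.15],"rot":[0,0,0],"claw":-1}]' 100
python3 -c "from h import *; st()"
python3 -m handwheel '[{"offset":[-0.82,0,0.57],"rot":[0,0,0],"claw":-1},{"offset":[-0.82,0,0.57],"rot":[0,0,0],"claw":-1}]'
python3 -c "from h import *; st()"
python3 -m handwheel '[{"offset":[-0.82,0,0.57],"rot":[0,0,0],"claw":-1},{"offset":[-0.82,0,0.57],"rot":[0,0,0],"claw":-1}]'
python3 -c "from h import *; st()"
```

```text
clock: 25.35
position: [0.5865, -0.2077, 0.0361]
tool_rot: [3.14, 0.609, -2.964]
force: [-8.7, -2.1, 1.3]
grip_width: 0.0388
clk 25.35 tcp ch [-58.64  45.95  36.09] Fch [-8.9 -0.5  1.3] w 0.0388
clock: 25.55
position: [0.5884, -0.2074, 0.0361]
tool_rot: [3.14, 0.609, -2.964]
force: [-8.6, -1.1, 1.4]
grip_width: 0.0389
clk 25.55 tcp ch [-56.74  45.94  36.15] Fch [-8.7  0.4  1.4] w 0.0389
clock: 25.75
position: [0.5903, -0.2071, 0.0361]
tool_rot: [3.14, 0.609, -2.964]
force: [-8.8, -0.8, 0.9]
grip_width: 0.039
clk 25.75 tcp ch [-54.79  45.9   36.15] Fch [-8.8  0.7  0.9] w 0.039
```

Block moving at ~9 N. Continue to the rigid stop.

```bash

python3 -m handwheel '[{"offset":[-0.82,0,0.57],"rot":[0,0,0],"claw":-1},{"offset":[-0.82,0,0.57],"rot":[0,0,0],"claw":-1}]'
python3 -c "from h import *; st()"
python3 -m handwheel '[{"offset":[-0.82,0,0.57],"rot":[0,0,0],"claw":-1}]'
python3 -c "from h import *; st()"
python3 -m handwheel '[{"offset":[-0.6,0,0.4],"rot":[0,0,0],"claw":-1}]'
python3 -c "from h import *; st()"
```

```text
clock: 25.95
position: [0.5922, -0.2067, 0.0361]
tool_rot: [3.14, 0.609, -2.964]
force: [-9.1, -1.3, 0.9]
grip_width: 0.0392
clk 25.95 tcp ch [-52.79  45.88  36.14] Fch [-9.2  0.3  0.9] w 0.0392
clock: 26.05
position: [0.5932, -0.2065, 0.0362]
tool_rot: [3.14, 0.609, -2.964]
force: [-8.8, -0.7, 0.3]
grip_width: 0.039
clk 26.05 tcp ch [-51.8   45.91  36.16] Fch [-8.8  0.8  0.3] w 0.039
clock: 26.15
position: [0.594, -0.2064, 0.0362]
tool_rot: [3.14, 0.609, -2.964]
force: [-9.6, -1.8, 0.5]
grip_width: 0.0387
clk 26.15 tcp ch [-51.05  45.92  36.18] Fch [-9.8 -0.1  0.5] w 0.0387
```

```bash

for i in 1 2 3; do python3 -m handwheel '[{"offset":[-0.5,0,0.35],"rot":[0,0,0],"claw":-1}]' >/dev/null
python3 -c "from h import *; st()"; done
```

```text
clk 26.25 tcp ch [-50.51  45.97  36.13] Fch [-16.5   1.2   1.8] w 0.0392
clk 26.35 tcp ch [-50.44  45.97  36.02] Fch [-27.1   0.8  13.9] w 0.0392
clk 26.45 tcp ch [-50.38  45.98  35.97] Fch [-37.8   0.2  22.2] w 0.0391
```

```bash

python3 -m handwheel '[{"offset":[0.5,0,-0.4],"rot":[0,0,0],"claw":-1},{"offset":[0.2,0,-0.2],"rot":[0,0,0],"claw":-1},{"offset":[0,0,0],"rot":[0,0,0],"claw":0.25},{"offset":[0,0,0],"rot":[0,0,0],"claw":0.25},{"offset":[0,0,0],"rot":[0,0,0],"claw":0.25},{"offset":[0,0,-8],"rot":[0,0,0],"claw":0.25},{"offset":[0,0,-15],"rot":[0,0,0],"claw":0.25},{"offset":[0,0,-25],"rot":[0,0,0],"claw":0.25},{"offset":[0,0,-30],"rot":[0,0,0],"claw":0.25},{"offset":[0,0,-30],"rot":[0,0,0],"claw":0.25},{"offset":[0,0,0],"rot":[0,0,0],"claw":0.25},{"offset":[0,0,0],"rot":[0,0,0],"claw":0.25}]'
python3 - <<'E'
from h import *
st()
f=imaging.grab_frame('wrist'); save(f,'w19')
x,y,z,pr=meas(f,*CH)
pr('pack end',(z>18)&(z<47)&(x>-95)&(x<-60)&(y>20)&(y<72)); pr('top',(z>48)&(z<55)&(x>-80)&(x<-3)&(y>20)&(y<72))
slope('end',(x,y,z),(z>18)&(z<47)&(x>-85)&(x<-65)&(y>25)&(y<67))
slope('beam',(x,y,z),(z>58)&(z<68)&(x>-8)&(x<8)&(abs(y)<100))
E
```

```text
clock: 27.65
position: [0.5344, -0.218, 0.1258]
tool_rot: [-3.141, 0.611, -2.963]
force: [-0.8, -0.2, -0.6]
grip_width: 0.0533
clk 27.65 tcp ch [-111.7    45.    125.78] Fch [-0.9 -0.1 -0.6] w 0.0533
pack end 1705 x [-73.3 -73.  -72.1 -71.2 -70.6] y [25.6 27.3 45.4 62.8 64.5] z [19.6 33.2 45.6]
top 2662 x [-72.7 -71.9 -45.6  -8.1  -3.9] y [26.3 28.  45.4 62.6 64.3] z [49.5 50.9 51.7]
end 1596 x=-71.75 slope -0.50 deg std 0.44 y [25.8 64.2]
beam 1864 x=0.98 slope 0.05 deg std 0.52 y [-98.3  88.9]
```

View pics/w19.png

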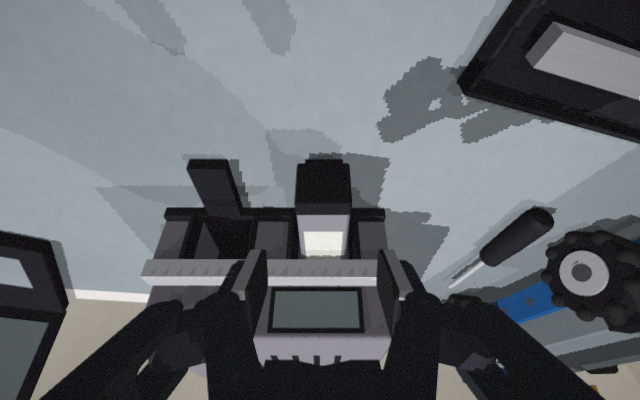

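```bash

python3 - <<'E'
from h import *
delta(wpt(*RO,[-150,-42,190]),-10.85,35)
E
```

```text
t 27.70 pos [ 0.5346 -0.2176  0.1252] grip 0.0537 F [-0.3 -0.  -0.7]
trans in CURRENT axes [-58.8 424.  -37.5]  in TARGET axes [  67.5  405.1 -126.4]
rot (tool, deg) [12.13 -0.03 17.26]
```

```bash

python3 -m handwheel '[{"offset":[0,0,-25],"rot":[0,0,0],"claw":0.25},{"offset":[0,15,-25],"rot":[0.5,0,0.7],"claw":0.25},{"offset":[0,30,-6],"rot":[1.1,0,1.6],"claw":0.25},{"offset":[0,32,-4],"rot":[1.1,0,1.6],"claw":0.25},{"offset":[0,32,-4],"rot":[1.1,0,1.6],"claw":0.25},{"offset":[0,32,-4],"rot":[1.1,0,1.6],"claw":0.25},{"offset":[0,32,-4],"rot":[1.1,0,1.6],"claw":0.25},{"offset":[0,32,-4],"rot":[1.1,0,1.6],"claw":0.25},{"offset":[0,32,-4],"rot":[1.1,0,1.6],"claw":0.25},{"offset":[0,32,-4],"rot":[1.1,0,1.6],"claw":0.25},{"offset":[0,32,-4],"rot":[1.1,0,1.6],"claw":0.25},{"offset":[0,32,-4],"rot":[1.1,0,1.6],"claw":0.25}]'
python3 - <<'E'
from h import *
delta(wpt(*RO,[-150,-42,190]),-10.85,35)
E
```

```text
clock: 28.9
position: [0.4836, 0.106, 0.2035]
tool_rot: [3.137, 0.601, 2.968]
force: [1.1, -1.0, -0.2]
grip_width: 0.0533
t 28.90 pos [0.4836 0.106  0.2035] grip 0.0533 F [ 1.1 -1.  -0.2]
trans in CURRENT axes [20.2 97.2  2.9]  in TARGET axes [21.5 97.   1.4]
rot (tool, deg) [ 0.78 -0.55  0.75]
```

```bash

python3 -m handwheel '[{"offset":[5,22,0],"rot":[0.4,-0.3,0.4],"claw":0.25},{"offset":[5,22,0],"rot":[0.4,-0.3,0.4],"claw":0.25},{"offset":[5,22,0],"rot":[0,0,0],"claw":0.25},{"offset":[3,12,0],"rot":[0,0,0],"claw":0.25},{"offset":[0,0,0],"rot":[0,0,0],"claw":0.25},{"offset":[0,0,0],"rot":[0,0,0],"claw":0.25},{"offset":[0,0,0],"rot":[0,0,0],"claw":0.25}]'
python3 - <<'E'
from h import *
delta(wpt(*RO,[-118,-41.3,150]),-10.85,35)
E
```

```text
clock: 29.6
position: [0.4835, 0.1827, 0.1933]
tool_rot: [-3.141, 0.612, 2.952]
force: [-0.0, -0.9, 0.6]
grip_width: 0.0532
t 29.60 pos [0.4835 0.1827 0.1933] grip 0.0532 F [-0.  -0.9  0.6]
trans in CURRENT axes [ 0.5 22.4 52.6]  in TARGET axes [ 0.5 22.4 52.6]
rot (tool, deg) [-0.07  0.06 -0.02]
```

```bash

python3 -m handwheel '[{"offset":[0,11,0],"rot":[0,0,0],"claw":0.25},{"offset":[0,11,0],"rot":[0,0,0],"claw":0.25},{"offset":[0,0,17],"rot":[0,0,0],"claw":0.25},{"offset":[0,0,20],"rot":[0,0,0],"claw":0.25},{"offset":[0,0,15],"rot":[0,0,0],"claw":0.25},{"offset":[0,0,0],"rot":[0,0,0],"claw":0.25},{"offset":[0,0,0],"rot":[0,0,0],"claw":0.25}]'
python3 - <<'E'
from h import *
delta(wpt(*RO,[-58,-41.3,68]),-10.85,35)
f=imaging.grab_frame('wrist'); save(f,'w20')
x,y,z,pr=meas(f,*RO)
pr('pack',(z>80)&(z<88)&(x>-78)&(x<-45)&(y<-12)&(y>-75))
pr('pack end',(z>60)&(z<82)&(x>-92)&(x<-70)&(y<-15)&(y>-70))
pr('brk r',(z>69)&(z<82)&(x>-130)&(x<-60)&(y<-80)&(y>-110))
E
```

```text
clock: 30.3
position: [0.5167, 0.2, 0.1513]
tool_rot: [-3.142, 0.612, 2.952]
force: [0.1, -0.3, 0.7]
grip_width: 0.0534
t 30.30 pos [0.5167 0.2    0.1513] grip 0.0534 F [ 0.1 -0.3  0.7]
trans in CURRENT axes [ -1.6  -0.9 102.8]  in TARGET axes [ -1.7  -0.9 102.8]
rot (tool, deg) [-0.01  0.06 -0.01]
pack 1434 x [-77.9 -77.5 -63.7 -47.2 -45.4] y [-61.1 -59.3 -41.6 -24.3 -22.6] z [82.8 83.9 84.7]
pack end 1429 x [-79.9 -79.6 -78.7 -77.7 -77.3] y [-61.2 -59.6 -41.6 -24.  -22.4] z [61.3 71.4 80.9]
brk r 379 x [-115.2 -114.8 -107.5  -72.9  -71. ] y [-95.8 -95.5 -92.2 -89.7 -89.6] z [69.7 74.5 77.7]
```

View pics/w20.png

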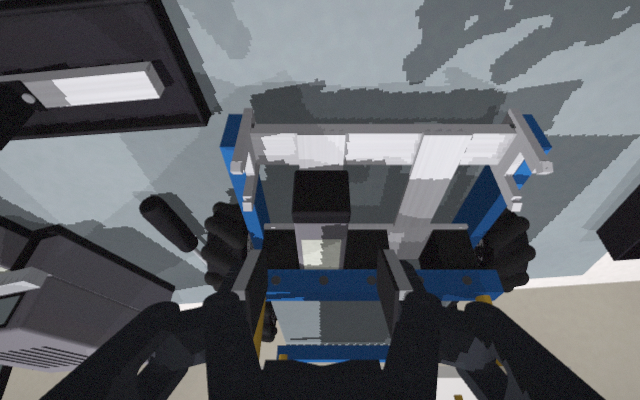

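```bash

python3 -m handwheel '[{"offset":[-1,-1.3,0],"rot":[0,0,0],"claw":0.25},{"offset":[0,0,18],"rot":[0,0,0],"claw":0.25},{"offset":[0,0,18],"rot":[0,0,0],"claw":0.25},{"offset":[0,0,18],"rot":[0,0,0],"claw":0.25},{"offset":[0,0,18],"rot":[0,0,0],"claw":0.25},{"offset":[0,0,13],"rot":[0,0,0],"claw":0.25},{"offset":[0,0,8],"rot":[0,0,0],"claw":0.25},{"offset":[0,0,0],"rot":[0,0,0],"claw":0.25},{"offset":[0,0,0],"rot":[0,0,0],"claw":0.25}]'
python3 - <<'E'
from h import *
delta(wpt(*RO,[-58,-41.8,68]),-10.85,35)
f=imaging.grab_frame('wrist'); save(f,'w21')
E
```

```text
clock: 31.25
position: [0.5699, 0.188, 0.0761]
tool_rot: [-3.142, 0.613, 2.952]
force: [0.3, -0.1, 0.5]
grip_width: 0.0536
t 31.25 pos [0.5699 0.188  0.0761] grip 0.0536 F [ 0.3 -0.1  0.5]
trans in CURRENT axes [-0.2  0.4 10. ]  in TARGET axes [-0.2  0.4 10. ]
rot (tool, deg) [-0.01  0.1  -0.01]
```

View pics/w21.png

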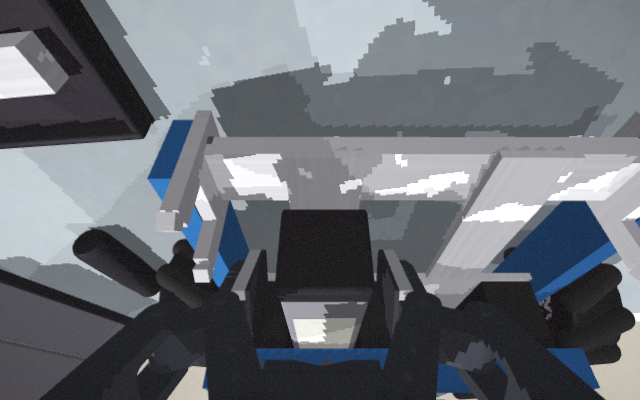

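```bash

python3 -m handwheel '[{"offset":[0,0.3,6],"rot":[0,0,0],"claw":0.25},{"offset":[0,0,4],"rot":[0,0,0],"claw":0.25},{"offset":[0,0,0],"rot":[0,0,0],"claw":-1},{"offset":[0,0,0],"rot":[0,0,0],"claw":-1},{"offset":[0,0,0],"rot":[0,0,0],"claw":-1},{"offset":[0,0,0],"rot":[0,0,0],"claw":-1}]' 100
python3 - <<'E'
from h import *
delta(wpt(*RO,[-188,-41.8,68]),-10.85,35)
E
python3 -m handwheel '[{"offset":[8.2,0,-5.7],"rot":[0,0,0],"claw":-1},{"offset":[12.3,0,-8.6],"rot":[0,0,0],"claw":-1},{"offset":[16.4,0,-11.5],"rot":[0,0,0],"claw":-1},{"offset":[16.4,0,-11.5],"rot":[0,0,0],"claw":-1},{"offset":[16.4,0,-11.5],"rot":[0,0,0],"claw":-1},{"offset":[16.4,0,-11.5],"rot":[0,0,0],"claw":-1},{"offset":[12.3,0,-8.6],"rot":[0,0,0],"claw":-1},{"offset":[8.2,0,-5.7],"rot":[0,0,0],"claw":-1},{"offset":[0,0,0],"rot":[0,0,0],"claw":-1}]'
python3 - <<'E'
from h import *
delta(wpt(*RO,[-188,-41.8,68]),-10.85,35)
f=imaging.grab_frame('wrist'); save(f,'w22')
E
```

```text
clock: 31.9
position: [0.5756, 0.187, 0.0673]
tool_rot: [-3.141, 0.612, 2.952]
force: [-0.7, 0.4, -1.3]
grip_width: 0.0388
t 31.90 pos [0.5756 0.187  0.0673] grip 0.0388 F [-0.7  0.4 -1.3]
trans in CURRENT axes [105.9   0.2 -75.2]  in TARGET axes [106.    0.3 -75.1]
rot (tool, deg) [-0.03  0.07 -0.  ]
clock: 32.8
position: [0.447, 0.2121, 0.0672]
tool_rot: [-3.141, 0.612, 2.954]
force: [-1.0, 0.0, -0.1]
grip_width: 0.0385
t 32.80 pos [0.447  0.2121 0.0672] grip 0.0385 F [-1.   0.  -0.1]
trans in CURRENT axes [-1.4 -0.2  0. ]  in TARGET axes [-1.4 -0.2  0. ]
rot (tool, deg) [0.04 0.07 0.09]
```

View pics/w22.png

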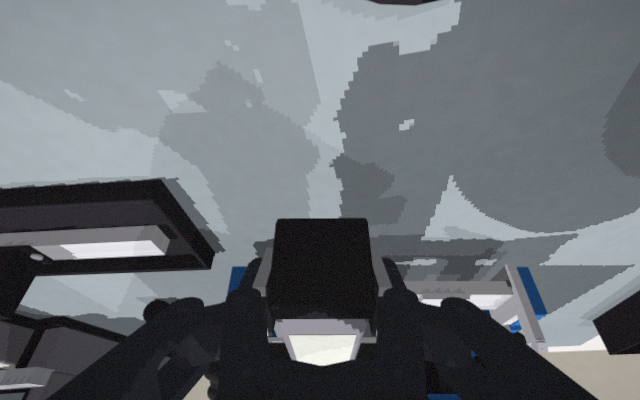

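```bash

python3 -m handwheel '[{"offset":[-5,0,-8],"rot":[0,0,0],"claw":-1},{"offset":[-9,0,-12],"rot":[0,0,0],"claw":-1},{"offset":[-9,0,-13],"rot":[0,0,0],"claw":-1},{"offset":[0,0,-18],"rot":[0,0,0],"claw":-1},{"offset":[0,0,-18],"rot":[0,0,0],"claw":-1},{"offset":[0,0,-18],"rot":[0,0,0],"claw":-1},{"offset":[0,0,-18],"rot":[0,0,0],"claw":-1},{"offset":[0,-10,0],"rot":[0,0,0],"claw":-1},{"offset":[0,-20,0],"rot":[-0.4,0,-0.6],"claw":-1},{"offset":[0,-28,0],"rot":[-0.4,0,-0.6],"claw":-1},{"offset":[-2,-28,2],"rot":[-0.8,0,-1.2],"claw":-1},{"offset":[-2,-28,2],"rot":[-0.8,0,-1.2],"claw":-1}]'
python3 - <<'E'
from h import *
delta(wpt(*CH,[-160,-46,150]),10.15,35)
E
```

```text
clock: 34.05
position: [0.4306, 0.1321, 0.1823]
tool_rot: [-3.112, 0.578, 3.028]
force: [0.4, -0.3, -1.7]
grip_width: 0.0389
t 34.05 pos [0.4306 0.1321 0.1823] grip 0.0389 F [ 0.4 -0.3 -1.7]
trans in CURRENT axes [ -85.2 -434.   107.2]  in TARGET axes [  24.9 -453.9   22. ]
rot (tool, deg) [-11.05  -2.05 -13.79]
```

```bash

python3 -m handwheel '[{"offset":[-5,-30,5],"rot":[-0.8,-0.1,-1],"claw":-1},{"offset":[-5,-30,5],"rot":[-0.8,-0.1,-1],"claw":-1},{"offset":[-4,-30,5],"rot":[-0.8,-0.1,-1],"claw":-1},{"offset":[-4,-30,4],"rot":[-0.8,-0.1,-1],"claw":-1},{"offset":[-3,-30,4],"rot":[-0.8,-0.1,-1],"claw":-1},{"offset":[-3,-30,4],"rot":[-0.8,-0.1,-1],"claw":-1},{"offset":[-2,-30,3],"rot":[-0.8,-0.1,-1],"claw":-1},{"offset":[-1,-30,3],"rot":[-0.8,-0.1,-1],"claw":-1},{"offset":[0,-30,2],"rot":[-0.8,-0.1,-1],"claw":-1},{"offset":[0,-30,2],"rot":[-0.8,-0.1,-1],"claw":-1},{"offset":[0,-30,2],"rot":[-0.8,-0.1,-1],"claw":-1},{"offset":[0,-30,2],"rot":[-0.8,-0.1,-1],"claw":-1}]'
python3 - <<'E'
from h import *
delta(wpt(*CH,[-160,-46,130]),10.15,35)
E
```

```text
clock: 35.25
position: [0.4933, -0.2225, 0.1797]
tool_rot: [-3.135, 0.575, -3.007]
force: [-0.1, 0.6, -2.5]
grip_width: 0.0387
t 35.25 pos [ 0.4933 -0.2225  0.1797] grip 0.0387 F [-0.1  0.6 -2.5]
trans in CURRENT axes [ 29.6 -93.8  40.6]  in TARGET axes [ 34.3 -93.8  36.6]
rot (tool, deg) [-1.75 -2.06 -2.02]
```

```bash

python3 -m handwheel '[{"offset":[6,-20,5],"rot":[-0.6,-0.7,-0.7],"claw":-1},{"offset":[6,-20,7],"rot":[-0.6,-0.7,-0.7],"claw":-1},{"offset":[6,-20,7],"rot":[-0.6,-0.7,-0.7],"claw":-1},{"offset":[6,-20,7],"rot":[0,0,0],"claw":-1},{"offset":[5,-10,7],"rot":[0,0,0],"claw":-1},{"offset":[0,0,0],"rot":[0,0,0],"claw":-1},{"offset":[0,0,0],"rot":[0,0,0],"claw":-1},{"offset":[0,0,0],"rot":[0,0,0],"claw":-1}]'
python3 - <<'E'
from h import *
delta(wpt(*CH,[-150,-46,70]),10.15,35); st()
E
```

```text
clock: 36.05
position: [0.5033, -0.3083, 0.1371]
tool_rot: [3.141, 0.612, -2.961]
force: [0.2, -0.1, -2.5]
grip_width: 0.0388
t 36.05 pos [ 0.5033 -0.3083  0.1371] grip 0.0388 F [ 0.2 -0.1 -2.5]
trans in CURRENT axes [31.8 -7.7 59.6]  in TARGET axes [31.8 -7.6 59.7]
rot (tool, deg) [0.18 0.07 0.16]
clk 36.05 tcp ch [-158.21  -38.38  137.1 ] Fch [ 0.2 -0.2 -2.5] w 0.0388
```

```bash

python3 -m handwheel '[{"offset":[8,-3,15],"rot":[0,0,0],"claw":-1},{"offset":[8,-3,15],"rot":[0,0,0],"claw":-1},{"offset":[8,-2,15],"rot":[0,0,0],"claw":-1},{"offset":[8,0,14],"rot":[0,0,0],"claw":-1},{"offset":[0,0,0],"rot":[0,0,0],"claw":-1},{"offset":[0,0,0],"rot":[0,0,0],"claw":-1},{"offset":[0,0,0],"rot":[0,0,0],"claw":-1}]'
python3 - <<'E'
from h import *
delta(wpt(*CH,[-150,-46,37]),10.15,35); st()
f=imaging.grab_frame('wrist'); save(f,'w23'); sills(f)
Q=inframe(cloud(f),*CH)*1000; x,y,z=Q[200:300,270:375].reshape(-1,3).T
q=(abs(x+172)<6)
print('end',np.percentile(x[q],[5,50,95]).round(1),np.percentile(y[q],[1,99]).round(1),np.percentile(z[q],[1,99]).round(1))
A=np.c_[np.ones(q.sum()),y[q],z[q]]; print(np.linalg.lstsq(A,x[q],rcond=None)[0]); st()
x,y,z,pr=meas(f,*CH); pr('pack a end',(z>18)&(z<47)&(x>-95)&(x<-60)&(y>20)&(y<72))
E
```

```text
clock: 36.75
position: [0.5126, -0.3155, 0.071]
tool_rot: [3.141, 0.613, -2.962]
force: [-0.0, -0.2, -2.7]
grip_width: 0.0389
t 36.75 pos [ 0.5126 -0.3155  0.071 ] grip 0.0389 F [-0.  -0.2 -2.7]
trans in CURRENT axes [19.3  1.1 28.1]  in TARGET axes [19.2  1.2 28.1]
rot (tool, deg) [0.13 0.1  0.13]
clk 36.75 tcp ch [-150.37  -47.17   71.02] Fch [-0.1 -0.2 -2.7] w 0.0389
sill 1 251 x [-73.2 -72.9 -71.8 -43.6 -23.9] y [25.  25.4 41.3 61.8 63.7] z [ 7.3 13.4 14.8]
beam 405 x=0.91 slope 0.03 deg std 0.56 y [-91.1  78. ]
end [-172.1 -171.1 -170.1] [-67.2 -28.5] [49.5 84.8]
[-1.71643475e+02 -1.20486914e-02 -8.02530873e-04]
clk 36.8 tcp ch [-150.46  -47.29   70.9 ] Fch [-0.1  0.  -2.9] w 0.0391
pack a end 2317 x [-73.6 -73.2 -72.2 -67.4 -61.7] y [24.9 25.3 42.7 62.  63.8] z [19.7 33.3 45.6]
```

View pics/w23.png

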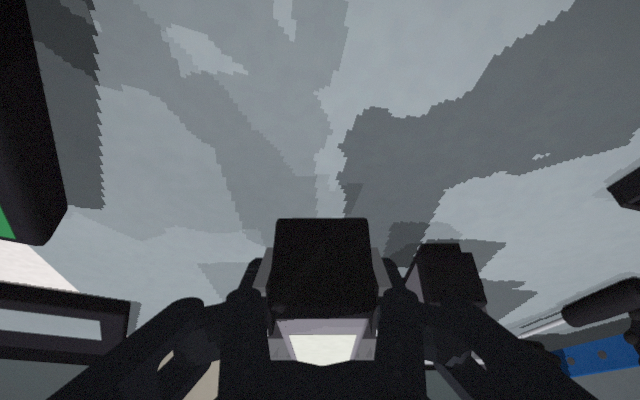

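```bash

python3 -m handwheel '[{"offset":[5.7,1.4,8.2],"rot":[0,0,0],"claw":-1},{"offset":[5.7,0,8.2],"rot":[0,0,0],"claw":-1},{"offset":[4.5,0,6.4],"rot":[0,0,0],"claw":-1},{"offset":[3,0,4.3],"rot":[0,0,0],"claw":-1},{"offset":[0,0,0],"rot":[0,0,0],"claw":-1},{"offset":[0,0,0],"rot":[0,0,0],"claw":-1},{"offset":[0,0,0],"rot":[0,0,0],"claw":-1}]'
python3 - <<'E'
from h import *
delta(wpt(*CH,[-110,-45.8,36.5]),10.15,35); st()
E
```

```text
clock: 37.5
position: [0.5123, -0.3143, 0.0374]
tool_rot: [3.14, 0.612, -2.963]
force: [-0.2, -0.5, -3.3]
grip_width: 0.0387
t 37.50 pos [ 0.5123 -0.3143  0.0374] grip 0.0387 F [-0.2 -0.5 -3.3]
trans in CURRENT axes [-32.6  -0.   24. ]  in TARGET axes [-32.6   0.1  23.9]
rot (tool, deg) [0.14 0.08 0.09]
clk 37.5 tcp ch [-150.44  -45.88   37.36] Fch [-0.3 -0.4 -3.3] w 0.0387
```

```bash

python3 -m handwheel '[{"offset":[-8,0,6],"rot":[0,0,0],"claw":-1},{"offset":[-8.1,0,5.9],"rot":[0,0,0],"claw":-1},{"offset":[-8.2,0,5.8],"rot":[0,0,0],"claw":-1},{"offset":[-6,0,4.2],"rot":[0,0,0],"claw":-1},{"offset":[0,0,0],"rot":[0,0,0],"claw":-1},{"offset":[0,0,0],"rot":[0,0,0],"claw":-1}]'
python3 - <<'E'
from h import *
delta(wpt(*CH,[-80,-45.8,35.5]),10.15,35); st()
f=imaging.grab_frame('scene'); cv2.imwrite('pics/s24.png',crop(f,270,450,210,340,4))
E
```

```text
clock: 38.1
position: [0.549, -0.3072, 0.0362]
tool_rot: [3.139, 0.612, -2.963]
force: [-0.9, -0.4, -2.2]
grip_width: 0.0391
t 38.10 pos [ 0.549  -0.3072  0.0362] grip 0.0391 F [-0.9 -0.4 -2.2]
trans in CURRENT axes [-26.7  -0.5  19.6]  in TARGET axes [-26.7  -0.4  19.6]
rot (tool, deg) [0.18 0.05 0.09]
clk 38.1 tcp ch [-113.11  -45.39   36.19] Fch [-1.  -0.3 -2.2] w 0.0391
```

View pics/s24.png

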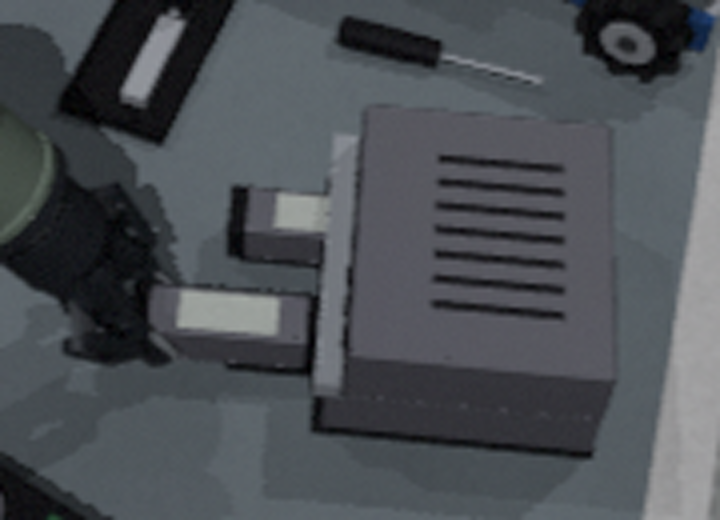

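```bash

python3 -m handwheel '[{"offset":[-6.5,-0.4,4.7],"rot":[0,0,0],"claw":-1},{"offset":[-6.6,0,4.7],"rot":[0,0,0],"claw":-1},{"offset":[-6,0,4.4],"rot":[0,0,0],"claw":-1},{"offset":[-5,0,3.6],"rot":[0,0,0],"claw":-1},{"offset":[-2.5,0,1.8],"rot":[0,0,0],"claw":-1},{"offset":[0,0,0],"rot":[0,0,0],"claw":-1}]'
python3 -c "from h import *; st()"
python3 -m handwheel '[{"offset":[-2.4,0,1.7],"rot":[0,0,0],"claw":-1},{"offset":[-2.4,0,1.7],"rot":[0,0,0],"claw":-1},{"offset":[-2.4,0,1.7],"rot":[0,0,0],"claw":-1},{"offset":[-1.64,0,1.15],"rot":[0,0,0],"claw":-1},{"offset":[-1.64,0,1.15],"rot":[0,0,0],"claw":-1}]'
python3 -c "from h import *; st()"
```

```text
clock: 38.75
position: [0.5817, -0.3016, 0.0359]
tool_rot: [3.139, 0.612, -2.962]
force: [1.2, -0.2, -3.0]
grip_width: 0.0385
clk 38.75 tcp ch [-79.9  -45.66  35.89] Fch [ 1.1 -0.4 -3. ] w 0.0385
clock: 39.25
position: [0.594, -0.2997, 0.0358]
tool_rot: [3.14, 0.612, -2.963]
force: [-0.2, 0.2, -3.7]
grip_width: 0.039
clk 39.25 tcp ch [-67.39 -45.89  35.83] Fch [-0.2  0.2 -3.7] w 0.039
```

```bash

python3 -m handwheel '[{"offset":[-1.4,0,1.5],"rot":[0,0,0],"claw":-1},{"offset":[-1.4,0,1.5],"rot":[0,0,0],"claw":-1}]' >/dev/null; python3 -c "from h import *; st()"
for i in 1 2 3 4 5 6; do python3 -m handwheel '[{"offset":[-1,0,0.7],"rot":[0,0,0],"claw":-1}]' >/dev/null
python3 -c "from h import *; st()"; done
```

```text
clk 39.45 tcp ch [-63.41 -45.95  34.95] Fch [-0.3  0.2 -2.7] w 0.0388
clk 39.55 tcp ch [-62.13 -45.8   34.91] Fch [-0.7 -0.2 -2.7] w 0.039
clk 39.65 tcp ch [-61.07 -45.86  34.93] Fch [-5.2  0.8 -1.7] w 0.0388
clk 39.75 tcp ch [-60.44 -45.83  34.59] Fch [-9.3  1.4  1.6] w 0.0388
clk 39.85 tcp ch [-59.32 -45.84  34.6 ] Fch [-8.7 -0.1  1. ] w 0.039
clk 39.95 tcp ch [-58.1  -45.84  34.62] Fch [-9.   0.8  0.7] w 0.0392
clk 40.05 tcp ch [-56.91 -45.85  34.6 ] Fch [-9.4  1.2  0.4] w 0.0389
```

```bash

for i in 1 2 3 4; do python3 -m handwheel '[{"offset":[-1,0,0.7],"rot":[0,0,0],"claw":-1}]' >/dev/null
python3 -c "from h import *; st()"; done
```

```text
clk 40.15 tcp ch [-55.68 -45.84  34.62] Fch [-8.9  0.9  1.1] w 0.0391
clk 40.25 tcp ch [-54.44 -45.83  34.63] Fch [-9.2  1.4  1.4] w 0.0388
clk 40.35 tcp ch [-53.24 -45.85  34.62] Fch [-9.4  1.2  1.1] w 0.0392
clk 40.45 tcp ch [-52.04 -45.85  34.6 ] Fch [-9.4  1.9  0. ] w 0.0389
```

```bash

for i in 1 2 3 4 ; do python3 -m handwheel '[{"offset":[-0.5,0,0.35],"rot":[0,0,0],"claw":-1}]' >/dev/null
python3 -c "from h import *; st()"; done
```

```text
clk 40.55 tcp ch [-51.38 -45.87  34.62] Fch [-10.4   0.6   0.9] w 0.0388
clk 40.65 tcp ch [-51.29 -45.82  34.3 ] Fch [-21.3   3.    8. ] w 0.0391
clk 40.75 tcp ch [-51.21 -45.84  34.27] Fch [-32.5   3.8  16.4] w 0.0392
clk 40.85 tcp ch [-51.12 -45.83  34.26] Fch [-43.7   5.5  23.7] w 0.0388
```

```bash

python3 -m handwheel '[{"offset":[0.6,0,-0.4],"rot":[0,0,0],"claw":-1},{"offset":[0.2,0,-0.2],"rot":[0,0,0],"claw":-1},{"offset":[0,0,0],"rot":[0,0,0],"claw":0.25},{"offset":[0,0,0],"rot":[0,0,0],"claw":0.25},{"offset":[0,0,0],"rot":[0,0,0],"claw":0.25},{"offset":[0,0,-8],"rot":[0,0,0],"claw":0.25},{"offset":[0,0,-15],"rot":[0,0,0],"claw":0.25},{"offset":[0,0,-25],"rot":[0,0,0],"claw":0.25},{"offset":[0,0,-30],"rot":[0,0,0],"claw":0.25},{"offset":[0,0,-30],"rot":[0,0,0],"claw":0.25},{"offset":[0,0,0],"rot":[0,0,0],"claw":0.25},{"offset":[0,0,0],"rot":[0,0,0],"claw":0.25}]'
python3 - <<'E'
from h import *
st()
f=imaging.grab_frame('wrist'); save(f,'w25')
x,y,z,pr=meas(f,*CH)
for s in (1,-1): 
    pr('pack end',(z>18)&(z<47)&(x>-95)&(x<-60)&(s*y>20)&(s*y<72))
    slope('end',(x,y,z),(z>18)&(z<47)&(x>-85)&(x<-65)&(s*y>25)&(s*y<67))
slope('beam',(x,y,z),(z>58)&(z<68)&(x>-8)&(x<8)&(abs(y)<100))
f=imaging.grab_frame('top'); save(f,'t25')
f=imaging.grab_frame('scene'); save(f,'s25')
E
```

```text
clock: 42.05
position: [0.55, -0.3084, 0.124]
tool_rot: [3.141, 0.612, -2.963]
force: [-0.2, -0.4, -0.5]
grip_width: 0.0535
clk 42.05 tcp ch [-112.33  -46.74  123.99] Fch [-0.2 -0.3 -0.5] w 0.0535
pack end 1891 x [-73.5 -73.  -72.2 -66.2 -61.4] y [24.9 25.1 42.4 61.9 64. ] z [19.5 33.3 45.6]
end 1616 x=-71.82 slope -0.52 deg std 0.47 y [25.6 64. ]
pack end 1720 x [-73.7 -73.3 -72.4 -71.5 -70.9] y [-66.2 -64.5 -46.9 -29.  -27.3] z [19.5 33.2 45.6]
end 1613 x=-72.96 slope -0.66 deg std 0.45 y [-65.9 -27.6]
beam 1902 x=0.84 slope 0.03 deg std 0.53 y [-91.3  98.1]
```

View pics/w25.png

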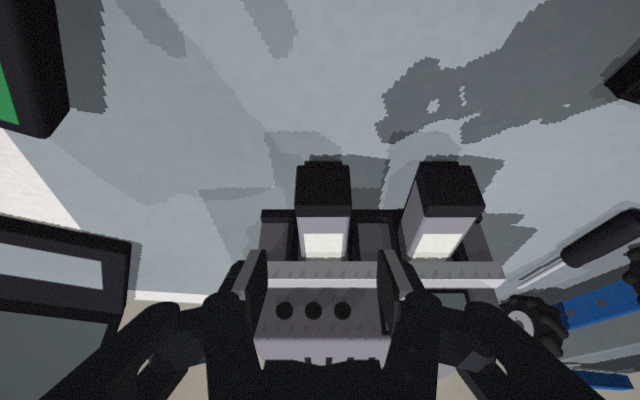

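View pics/t25.png

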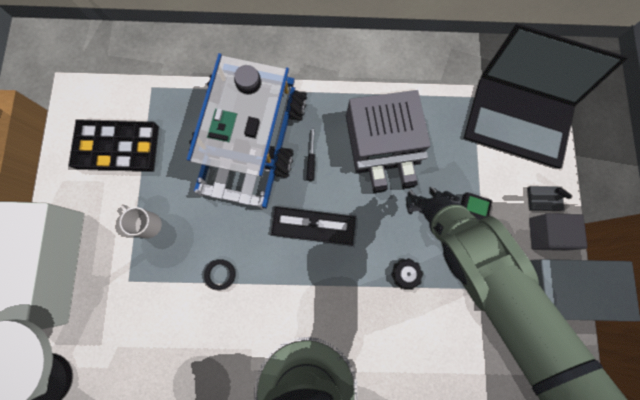

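View pics/s25.png

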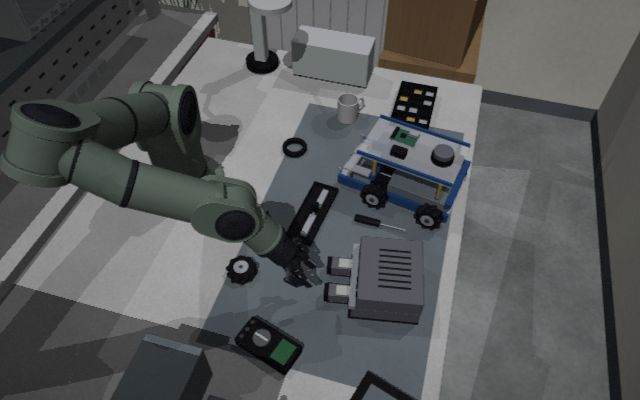

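```bash

python3 -m handwheel '[{"offset":[0,0,-15],"rot":[0,0,0],"claw":0.25},{"offset":[0,0,-20],"rot":[0,0,0],"claw":0.25},{"offset":[0,0,0],"rot":[0,0,0],"claw":0.25},{"offset":[0,0,0],"rot":[0,0,0],"claw":0.25}]'
python3 -c "
from h import *
print(bot.job_done())"
```

```text
clock: 42.6
position: [0.5307, -0.3113, 0.1516]
tool_rot: [3.139, 0.612, -2.963]
force: [-0.1, -0.5, -0.2]
grip_width: 0.0536
the job is handed in; nothing more can be done
None
```

The job is done and was handed in at 42.6 s of the 72 s allowed. No verdict was reported.

- **Bar:** I lifted the retaining bar out of its brackets and laid it lengthwise in the black tray, before touching the packs. It still lay there in the last pictures.
- **Packs:** The left pack went into the left charger slot and the right pack into the right slot, contact end first and slowly. In both slots the contact block gave way at about 9 N. It then came up hard against its stop, where the push rose to 38 N on the left and 44 N on the right.
- **Last checks:** Depth measurements put both outer pack ends about 73 mm out from the charger front, which is the fully home figure. The gripper was clear of both packs at the end, with almost no force on it. In the last pictures the tape, driver, mug, spare wheel and meter showed no change from the start.

No check failed. The charger front read about 1 mm off in the depth images, within the camera calibration, and the 73 mm figure allows for it. I did not read the contact block travel directly; that the packs are home rests on the hard stop and the 73 mm measurement.

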